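# Load the labeller's sloping feed rail

## Robot

A 6-joint arm with a two-finger parallel gripper is mounted at the origin on the work surface. World frame = base frame: x ahead of the robot, y to its left, z up, the work surface at z = 0. Lengths are in m, angles in rad, forces in N, time in s.
With the tool pointing down it reaches from about 0.35 to 0.95 m from the base axis. Payload 17.4 kg.
Tool frame: the origin (TCP) lies between the finger pads; the fingertips stand 17 mm ahead of it and the grasp point (between the pads) lies 2 mm behind it (manip.tcp_to_tips is the distance from the TCP to the fingertips, in m); z points along the fingers, y is the direction in which the jaws open and shut (so a half turn about z gives the same grasp; the last joint's range is limited). The gripper opens to 93 mm and grips with 3 to 60 N. Pads are 15 mm wide; open, the fingers measure 128 mm over their backs; the gripper's body (75 mm by 188 mm) begins 65 mm behind the grasp point.
Start: joints at [1.307, 0.116, 1.442, -0, 1.584, -0.038], TCP at [0.151, 0.658, 0.236] pointing down, gripper open.
Joint ranges: [-2.83, 2.83], [-0.83, 2.19], [0.07, 2.5], [-1.14, 4.28], [0.01, 3], [-2.97, 2.97]. Speed limits (rad/s): [1.89, 1.89, 2.22, 3.14, 3.14, 3.14].

## Interface

Orientations are given as a unit quaternion [w, x, y, z].
In Python, from plant import manip, optics gives the robot as it stands.
- The arm moves only by the tool jog_arm, never from a script. Its arguments are lists of equal length, an entry for each row: "translation": the shift along the tool's x, y, z in mm, a list of three; "turn": the turn, a rotation vector about the tool's x, y, z in rad, a list of three; "fingers": the opening in per cent of the stroke, from 0 (shut) to 100 (fully open). A call has 1 to 20 rows; each row shifts and turns the commanded pose from where the row before left it, along the tool's axes as they then stand; what a row does not reach is not made up. A row lasts 1/12 s, in which the tool goes at most 41.7 mm and 7.16 degrees, less where a joint would pass 70% of its speed; a pose out of reach is approached as far as the arm can. A call is refused whole if a number of a shift passes 41.7 or a number of a turn 0.125, either way. A call with a gripper value outside its range is refused whole. The fingers move at their own pace and stop on an object; "newtons" is the grip in N (left out, the last holds). Time passes only in rows, so rows that do not move let the fingers close. It gives the time, the measured TCP pose, the force and the opening at its end, in the units of the state.
- manip.get_obs(): the state, without advancing time (a new reading comes with each control period).
- optics.snapshot(name): name is "side" or "top"; returns a dict with "image" (420x560x3 uint8, red, green, blue), "camera_matrix" (3x3 intrinsics, pixels), "dist" ([k1, k2, p1, p2, k3] as OpenCV has them; the pictures are not rectified), "pose" (4x4, takes a point from camera to world coordinates). Camera axes: x right, y down, z forward; pixel columns grow to the right and rows downward; lengths in m; the calibration is good to about 2 mm. A picture is of the moment at which its call begins. There is no depth.
- manip.hand_in(): hands the job in, once; it reports no verdict.
The state is a dict: "time": time; "joint_positions": joint angles; "qvel": joint speeds; "effort": joint torques, N m; "ee_pos": TCP position; "orientation": TCP orientation; "force": force on the tool from outside, world axes, zero at the start; "torque": the same for the moment, N m; "width": opening from 0.0 (shut) to 1.0 (fully open).
Only numpy, scipy, OpenCV 4.12 (cv2) and the standard library are available. Lean on these libraries where they do the work, as an engineer would, in place of code of your own. Each camera call takes 0.05 s, during which the arm holds its last target.

## Task

Take the brown left-over carton off the labeller's sloping feed rail and put it in the blue reject tray; then stand every yellow carton on the narrow rail, square across it and centred, in one close row that starts at the red stop at the low end (no gap a finger would fit in). When all of them are up, set the steel follower astride the rail close behind the uppermost carton, and only then throw the green start lever fully over, away from the robot; leave the jar and the scoop where they are.

Things in the scene. Friction and masses are not known exactly. Their poses are not given: they have to be found in the camera images.
- deck: labeller's fixed feed rail: strip 34 mm wide (x), 8 mm thick, rising at 0.24 rad, rib below to -24 mm, on posts. Origin on its top face at the uphill face of the red stop, 70 mm above the table; y uphill along the face (0 to 314 mm), z square to it. Stop 50 mm wide, 20 mm high. Grey foot 120 x 360 mm; green head 52 mm high downhill. Cartons set on it do not slide.
- tray: blue open reject tray, loose, 130 x 130 x 35 mm high, walls and floor 5 mm. Origin at the centre of its underside, z up.
- leftover: the left-over carton, brown cardboard with a blue band and white panels, 56 (x) x 44 (y) x 80 mm high (z), about 150 g, rigid. Starts standing on the deck. Origin at the centre of its underside; z up through its top.
- follower: the follower, a dark steel saddle block, 58 (x) x 44 mm (y), 400 g. Two skirts 8 mm thick, 22 mm deep leave a 42 mm wide slot along y that straddles the deck; solid from z = 22 to 40 mm; red grip fin 20 (x) x 34 (y), z = 40 to 82 mm. Origin centred between the skirts' lower edges: 22 mm below the deck's top face when seated. Starts standing on the table.
- saddle_top (a point): point on the follower's middle axis 22 mm above its origin: the roof of its slot, which rests on the deck's top face
- start (a joint): the green start lever, in rad: 0 = off (leaning towards the robot, -x), 1.0 = fully on (leaning away, +x). It turns about a level axis along y and stays where it is left; it is light to push. It starts between 0 and 0.1.
- start_tip (a point): the tip of the start lever, at the end of its 80 mm arm; it moves with the lever. The lever's grey block is fixed to the table below it.
- jar: bystander: amber glass sample jar with brass lid, 64 mm across, 90 mm high, origin at the centre of its underside
- scoop: bystander: steel scoop with wooden handle lying on the table, about 170 mm long, 30 mm high, origin near the root of its handle
- pack0: yellow carton of cornmeal with an orange band and pale panels, sealed and rigid, 56 (x) x 44 (y) x 80 mm high (z), about 150 g; origin at the centre of its underside, z up through its top. Starts standing on the table; three to five of the five are there (absent ones read None).
- pack1: yellow carton of cornmeal with an orange band and pale panels, sealed and rigid, 56 (x) x 44 (y) x 80 mm high (z), about 150 g; origin at the centre of its underside, z up through its top. Starts standing on the table; three to five of the five are there (absent ones read None).
- pack2: yellow carton of cornmeal with an orange band and pale panels, sealed and rigid, 56 (x) x 44 (y) x 80 mm high (z), about 150 g; origin at the centre of its underside, z up through its top. Starts standing on the table; three to five of the five are there (absent ones read None).
- pack3: yellow carton of cornmeal with an orange band and pale panels, sealed and rigid, 56 (x) x 44 (y) x 80 mm high (z), about 150 g; origin at the centre of its underside, z up through its top. Starts standing on the table; three to five of the five are there (absent ones read None).
- pack4: yellow carton of cornmeal with an orange band and pale panels, sealed and rigid, 56 (x) x 44 (y) x 80 mm high (z), about 150 g; origin at the centre of its underside, z up through its top. Starts standing on the table; three to five of the five are there (absent ones read None).
Not all that is in view belongs to the job. What is shaped like the leftover but pink is not meant.

How it is judged:
On the way, in this order (a step that is already met when the one before it is completed fails the run):
1. the brown left-over carton is off the rail, in the reject tray, released (x of leftover in the frame of tray between -0.06 and 0.06 m and y of leftover in the frame of tray between -0.06 and 0.06 m and z of leftover in the frame of tray between -0.002 and 0.06 m and linear speed of leftover below 0.03 m/s and contact force between the fingers and leftover below 0.3 N), for 0.2 s.
2. all yellow cartons stand on the rail in one close row from the stop, released (x of pack0 in the frame of deck between -0.01 and 0.01 m and y of pack0 in the frame of deck between 0.015 and 0.262 m and z of pack0 in the frame of deck between -0.006 and 0.006 m and angle between the z axis of each of pack0, pack1, pack2, pack3, pack4 and the z axis of deck, either way round below 0.1 rad and angle between the x axis of each of pack0, pack1, pack2, pack3, pack4 and the x axis of deck, either way round below 0.2 rad and linear speed of each of pack0, pack1, pack2, pack3, pack4 below 0.03 m/s and contact force between the fingers and pack0 below 0.3 N and (y of pack0 in the frame of deck below 0.034 m or distance between pack0 and pack1 below 0.056 m or distance between pack0 and pack2 below 0.056 m or distance between pack0 and pack3 below 0.056 m or distance between pack0 and pack4 below 0.056 m) and x of pack1 in the frame of deck between -0.01 and 0.01 m and y of pack1 in the frame of deck between 0.015 and 0.262 m and z of pack1 in the frame of deck between -0.006 and 0.006 m and contact force between the fingers and pack1 below 0.3 N and (y of pack1 in the frame of deck below 0.034 m or distance between pack1 and pack0 below 0.056 m or distance between pack1 and pack2 below 0.056 m or distance between pack1 and pack3 below 0.056 m or distance between pack1 and pack4 below 0.056 m) and x of pack2 in the frame of deck between -0.01 and 0.01 m and y of pack2 in the frame of deck between 0.015 and 0.262 m and z of pack2 in the frame of deck between -0.006 and 0.006 m and contact force between the fingers and pack2 below 0.3 N and (y of pack2 in the frame of deck below 0.034 m or distance between pack2 and pack0 below 0.056 m or distance between pack2 and pack1 below 0.056 m or distance between pack2 and pack3 below 0.056 m or distance between pack2 and pack4 below 0.056 m) and x of pack3 in the frame of deck between -0.01 and 0.01 m and y of pack3 in the frame of deck between 0.015 and 0.262 m and z of pack3 in the frame of deck between -0.006 and 0.006 m and contact force between the fingers and pack3 below 0.3 N and (y of pack3 in the frame of deck below 0.034 m or distance between pack3 and pack0 below 0.056 m or distance between pack3 and pack1 below 0.056 m or distance between pack3 and pack2 below 0.056 m or distance between pack3 and pack4 below 0.056 m) and x of pack4 in the frame of deck between -0.01 and 0.01 m and y of pack4 in the frame of deck between 0.015 and 0.262 m and z of pack4 in the frame of deck between -0.006 and 0.006 m and contact force between the fingers and pack4 below 0.3 N and (y of pack4 in the frame of deck below 0.034 m or distance between pack4 and pack0 below 0.056 m or distance between pack4 and pack1 below 0.056 m or distance between pack4 and pack2 below 0.056 m or distance between pack4 and pack3 below 0.056 m) and y of any of pack0, pack1, pack2, pack3, pack4 in the frame of deck below 0.034 m), for 0.2 s.
3. the follower sits astride the rail close behind the uppermost carton, released (x of follower in the frame of deck between -0.01 and 0.01 m and y of follower in the frame of deck between 0.1 and 0.3 m and z of follower in the frame of deck between -0.028 and -0.016 m and angle between the z axis of follower and the z axis of deck, either way round below 0.1 rad and angle between the x axis of follower and the x axis of deck, either way round below 0.2 rad and linear speed of follower below 0.03 m/s and contact force between the fingers and follower below 0.3 N and distance between any of pack0, pack1, pack2, pack3, pack4 and saddle_top below 0.056 m and (y of each of pack0, pack1, pack2, pack3, pack4 in the frame of follower below 0 m or y of each of pack0, pack1, pack2, pack3, pack4 in the frame of follower above 0 m)), for 0.2 s.
4. the start lever is thrown over (value of joint start above 0.8 rad), for 0.2 s.
At the end, for the whole second after the job is handed in: Brown carton in the tray. Each yellow carton on the deck: centred within 10 mm, tilt 0.1 and turn 0.2 rad, gaps to stop and neighbours under 12 mm. Follower seated (6 mm), centred within 10 mm, uphill of and within 12 mm of the top carton. Lever over 0.8 rad. All released, at rest (all of step 1 and all of step 2 and all of step 3 and value of joint start above 0.8 rad); the robot touches nothing.
It fails at once if the jar is pushed away from its place (distance of jar from where it was at the start of the episode above 0.03 m).
It fails at once if the scoop is pushed away from its place (distance of scoop from where it was at the start of the episode above 0.03 m).
Of pack0, pack1, pack2, pack3, pack4 only 3 to 5 are there at a start; the rules pass over those that are not, and their reading is None.
At some moment in a run one of follower, tray may be knocked a few centimetres aside while the robot is not near it.
Once in a run the grip may slacken for a moment while it holds something.
It also fails if it takes over 210 s, if anything falls off the work surface, if the arm or the gripper's body presses on something with over 40 N, if the wrist force passes 120 N, or if a joint passes its speed limit or range.

## Working session

There is one attempt and no reset: what is moved stays moved. The work goes in short steps, Python scripts to look and compute and a tool call to move; the robot and the scene stay as the last step left them, time stands still between calls to the robot, and variables do not carry over. Pictures are saved under pics/ and viewed, and the job is handed in when it is done.

Besides the shell and the picture viewer there is one more tool, called after "Call:" as name(argument=value, ...) on one line, values as JSON. jog_arm: Moves the arm, as the interface text tells. Its arguments: {"type":"object","properties":{"translation":{"type":"array","items":{"type":"array","items":{"type":"number"}}},"turn":{"type":"array","items":{"type":"array","items":{"type":"number"}}},"fingers":{"type":"array","items":{"type":"number"}},"newtons":{"type":"number"}},"required":["translation","turn","fingers"]}

```bash
ls; mkdir -p pics; cat > h.py <<'E'
import numpy as np, cv2
from plant import manip, optics
def snap(n,f):
    s=optics.snapshot(n); cv2.imwrite(f,cv2.cvtColor(s['image'],cv2.COLOR_RGB2BGR)); 
    np.savez(''+n+'.npz',**{k:np.array(s[k]) for k in s}); return s
def load(n): return dict(np.load(''+n+'.npz'))
def ray(s,uv):
    p=cv2.undistortPoints(np.array([[uv]],float),s['camera_matrix'],np.array(s['dist']))[0,0]
    T=s['pose']; return T[:3,3],T[:3,:3]@np.array([p[0],p[1],1])
def atz(s,uv,z):
    o,d=ray(s,uv); return o+d*(z-o[2])/d[2]
def proj(s,P):
    T=np.linalg.inv(s['pose']); r=cv2.Rodrigues(T[:3,:3])[0]
    return cv2.projectPoints(np.array(P,float).reshape(-1,1,3),r,T[:3,3],s['camera_matrix'],np.array(s['dist']))[0][:,0]
def crop(s,f,x0,y0,x1,y1,k):
    im=cv2.cvtColor(s['image'][y0:y1,x0:x1],cv2.COLOR_RGB2BGR)
    cv2.imwrite(f,cv2.resize(im,None,fx=k,fy=k,interpolation=cv2.INTER_CUBIC))
E
python3 - <<'E'
from h import *
for n in('top','side'):
    s=snap(n,f'pics/{n}0.png'); print(n,s['camera_matrix'],s['dist'],s['pose'])
print(manip.get_obs())
E
```

```text
pics
top [[477.40583466   0.         283.90156549]
 [  0.         477.40583466 207.3899793 ]
 [  0.           0.           1.        ]] [-0.08424359  0.          0.          0.          0.        ] [[ 8.73247918e-03 -9.78260421e-01  2.07196266e-01  3.15941046e-01]
 [-9.99961764e-01 -8.63895671e-03  1.35618202e-03  4.05446232e-02]
 [ 4.63260376e-04 -2.07200186e-01 -9.78298456e-01  1.40050963e+00]
 [ 0.00000000e+00  0.00000000e+00  0.00000000e+00  1.00000000e+00]]
side [[437.88059607   0.         276.1716137 ]
 [  0.         437.88059607 206.75213444]
 [  0.           0.           1.        ]] [-0.00300758  0.          0.          0.          0.        ] [[ 7.58114184e-01 -3.18830465e-01  5.68867312e-01 -6.58306772e-04]
 [-6.51851405e-01 -3.95617381e-01  6.46974988e-01 -6.70343093e-01]
 [ 1.87784596e-02 -8.61297871e-01 -5.07753234e-01  6.42228334e-01]
 [ 0.00000000e+00  0.00000000e+00  0.00000000e+00  1.00000000e+00]]
{'time': 0.1, 'joint_positions': array([ 1.30721626e+00,  1.16418435e-01,  1.44216694e+00, -3.38929547e-05,
        1.58398454e+00, -3.77922499e-02]), 'qvel': array([-0.00050567, -0.00194566, -0.00139778, -0.00028375,  0.00152885,
       -0.00058748]), 'effort': array([-2.46314421e-04, -7.22895813e+01, -6.23869586e+01,  7.79846124e-02,
        2.27044488e-02, -2.96494068e-05]), 'ee_pos': array([0.15108831, 0.65771652, 0.23501177]), 'orientation': array([-5.65985582e-05,  1.12654454e-01,  9.93634105e-01, -4.85638072e-04]), 'force': array([0.91390151, 0.48173667, 0.01470106]), 'torque': array([-0.01582172,  0.00241757,  0.0230738 ]), 'width': 1.0027251078583477}
```

View pics/top0.png

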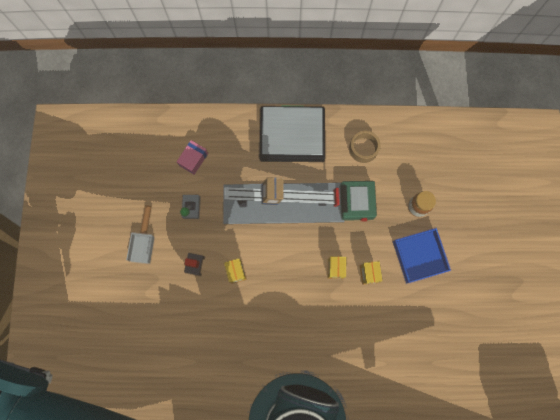

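View pics/side0.png

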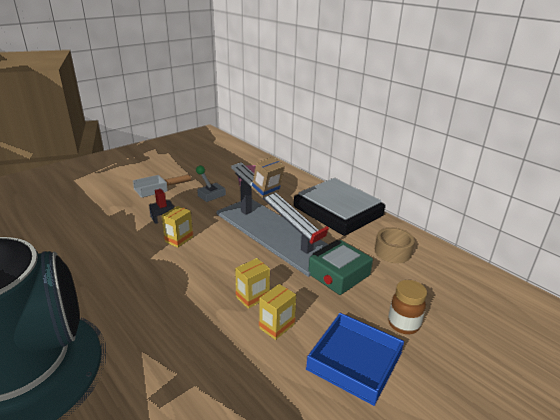

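```bash
python3 - <<'E'
from h import *
s=load('top')
crop(s,'pics/a.png',170,160,390,300,3.6)
crop(s,'pics/b.png',300,110,460,290,3.3)
s=load('side')
crop(s,'pics/c.png',140,150,340,300,4)
crop(s,'pics/d.png',220,220,420,370,4)
E
```

```text
(no output)
```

View pics/a.png

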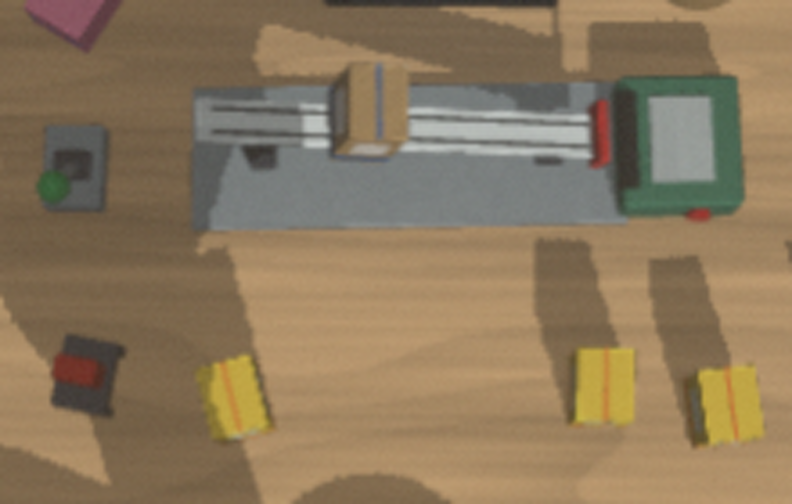

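View pics/b.png

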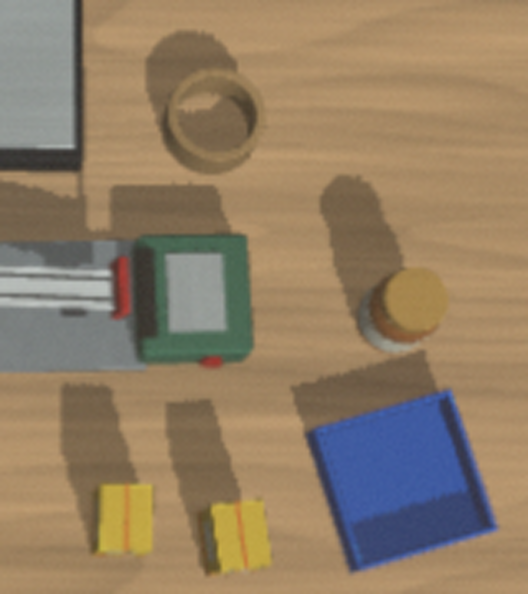

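View pics/c.png

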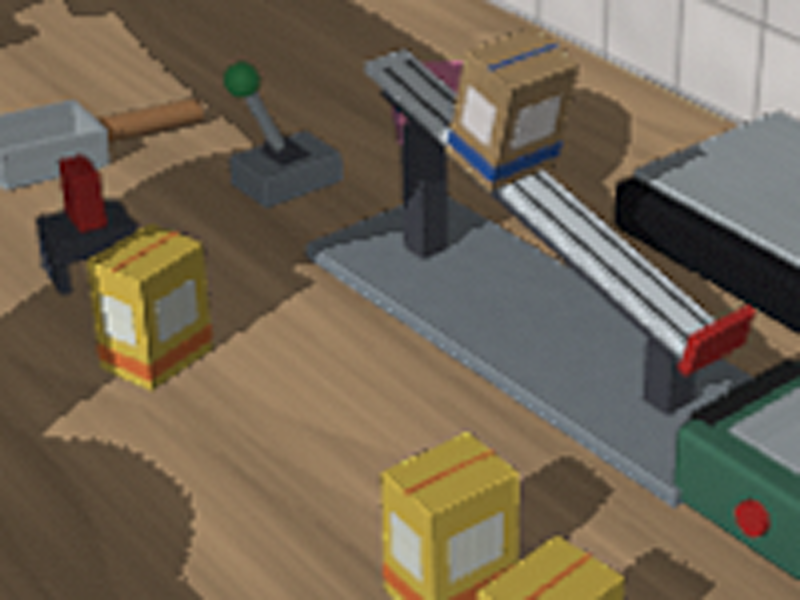

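View pics/d.png

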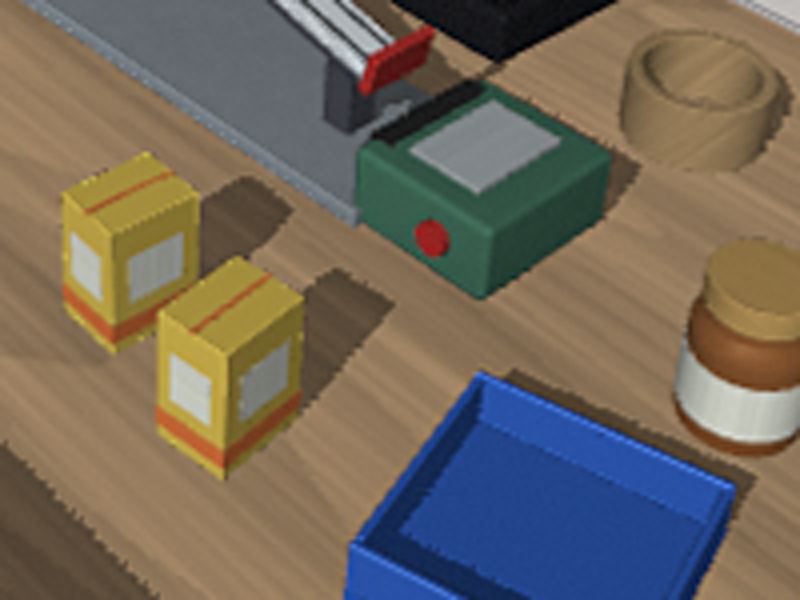

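```bash
cat >> h.py <<'E'
from scipy.optimize import least_squares
def Rz(a): c,s=np.cos(a),np.sin(a); return np.array([[c,-s,0],[s,c,0],[0,0,1.]])
def Rx(a): c,s=np.cos(a),np.sin(a); return np.array([[1,0,0],[0,c,-s],[0,s,c]])
def unc(p,off,k): return (np.array(p,float)+.5)/k-.5+np.array(off)
def fit(obs,x0,T=lambda q:(Rz(q[2]),np.array([q[0],q[1],0]))):
    # obs: list of (cam, P_obj, uv)
    def res(q):
        R,t=T(q); r=[]
        for s,P,uv in obs: r.append(proj(s,[R@np.array(P)+t])[0]-uv)
        return np.concatenate(r)
    o=least_squares(res,x0,loss='soft_l1'); return o.x,res(o.x).reshape(-1,2).round(1)
def boxc(X,Y,z): 
    a,b=X/2,Y/2
    return dict(TL=(a,b,z),TR=(a,-b,z),BR=(-a,-b,z),BL=(-a,b,z))
# side cam names: left=BL front=BR right=TR back=TL
E
cat > m1.py <<'E'
from h import *
t=load('top'); s=load('side')
A=lambda p:unc(p,(170,160),3.6); B=lambda p:unc(p,(300,110),3.3); C=lambda p:unc(p,(140,150),4); D=lambda p:unc(p,(220,220),4)
hi=boxc(.056,.044,.08); lo=boxc(.056,.044,0)
def pk(top,sh,sl,SC,x0,T=None,skip=()):
    o=[(t,hi[k],A(p)) for k,p in top.items()]+[(s,hi[k],SC(p)) for k,p in sh.items()]+[(s,lo[k],SC(p)) for k,p in sl.items()]
    return fit(o,x0,T) if T else fit(o,x0)
print('A',*pk(dict(TL=(198,371),TR=(248,356),BR=(267,426),BL=(214,440)),dict(BL=(92,260),BR=(143,277),TR=(207,250),TL=(170,232)),dict(BL=(100,362),BR=(152,387),TR=(212,348)),C,[.33,.15,0]))
print('B',*pk(dict(TL=(577,349),TR=(634,348),BR=(634,424),BL=(577,423)),dict(BL=(63,192),BR=(113,236),TR=(198,190),TL=(148,153)),dict(BL=(68,300),BR=(117,353)),D,[.33,-.1,0]))
print('C',*pk(dict(TL=(699,370),TR=(757,365),BR=(763,436),BL=(707,443)),dict(BL=(158,315),BR=(226,355),TR=(303,298),TL=(238,258)),dict(BL=(158,425),BR=(225,478),TR=(300,408)),D,[.33,-.2,0]))
# deck
def TD(q): return Rz(q[2])@Rx(.24),np.array([q[0],q[1],.07])
o=[(s,(-.017,.314,0),C((366,70))),(s,(.017,.314,0),C((405,52))),
 (t,(.017,0,0),A((591,113))),(t,(-.017,0,0),A((590,158))),(t,(.017,.314,0),A((196,98))),(t,(-.017,.314,0),A((198,139))),
 (s,(-.025,0,.02),C((690,336))),(s,(.025,0,.02),C((747,310))),(t,(.025,0,.02),A((594,100))),(t,(-.025,0,.02),A((592,166)))]
qd,r=fit(o,[.5,-.1,0],TD); print('deck',qd,r)
def TL_(q):
    R,tt=TD(qd); return R@Rz(q[2]),tt+R@np.array([q[0],q[1],0])
print('left',*pk(dict(TL=(350,63),TR=(408,65),BR=(404,141)),dict(BL=(465,72),BR=(521,98),TR=(578,68),TL=(482,30)),dict(BL=(449,137),BR=(499,192),TR=(560,155)),C,[0,.2,0],TL_))
f=boxc(.058,.044,.04); fn=boxc(.02,.034,.082)
o=[(t,f['TL'],A((66,335))),(t,f['TR'],A((124,347))),(t,f['BR'],A((111,415))),(t,f['BL'],A((53,403))),
 (t,fn['TL'],A((58,352))),(t,fn['BR'],A((100,388)))]
print('foll',*fit(o,[.33,.3,0]))
tr=boxc(.13,.13,.035)
o=[(t,tr[k],B(p)) for k,p in dict(TL=(312,432),TR=(450,391),BR=(498,527),BL=(354,571)).items()]+[(s,tr['TL'],D((482,373))),(s,tr['TR'],D((735,487))),(s,tr['BL'],D((350,543)))]
print('tray',*fit(o,[.35,-.35,0]))
print('tip',[atz(t,A((53,186)),z) for z in (.06,.1,.13)], 'side ball', C((241,79)))
for z in (.06,.08,.1,.12): print(z, proj(s,[atz(t,A((53,186)),z)]))
print('block',[atz(t,A(p),.03)[:2] for p in ((45,125),(107,125),(105,210),(45,210))])
print('jar',atz(t,unc((415,302),(300,110),3.3),.09))
for p in [(265,105),(323,105),(325,158),(262,160)]: print('grill',atz(t,p,.05))
for p in [(199,142),(207,152),(190,172),(178,160)]: print('pink',atz(t,p,.05))
print('ring',atz(t,(364,146),.05))
E
python3 m1.py
```

```text
A [0.41980899 0.17803046 0.25479532] [[-0.5 -1.3]
 [ 1.1 -1. ]
 [ 0.4 -0.7]
 [-0.4 -0.7]
 [-1.2  0.1]
 [-1.1  1.6]
 [-0.4 -1.4]
 [-3.9 -2.3]
 [ 0.5  1.6]
 [-0.1  1.4]
 [ 0.8  0.8]]
B [ 0.43166639 -0.10849219 -0.01064242] [[ 0.1 -0.9]
 [ 0.1 -0.4]
 [ 0.2 -1.2]
 [ 0.1 -1.2]
 [-0.7 -0. ]
 [-0.2 -0.1]
 [ 0.5  0.3]
 [-0.2 -0.7]
 [-0.8  2.6]
 [-0.7  0.7]]
C [ 0.41725482 -0.20469542  0.11235625] [[-0.2 -0.3]
 [-0.7 -0.6]
 [ 0.5 -0.1]
 [ 0.3 -0.3]
 [-0.3 -1.3]
 [-0.1  0.3]
 [ 0.8 -0.5]
 [-0.1 -1.2]
 [-0.2  2. ]
 [-0.6  0.7]
 [-0.1  2.6]]
deck [ 0.6278016  -0.10060135  0.02106797] [[-0.4 -1.9]
 [ 0.  -0.8]
 [-0.1  0.8]
 [ 0.6 -0.2]
 [ 0.2 -0.3]
 [-0.5  0.5]
 [-0.9 -0.1]
 [-0.1 -1.4]
 [ 1.3 -0. ]
 [ 2.5 -1.1]]
left [-0.00109024  0.18841312  0.11297348] [[-0.3  1. ]
 [-0.2 -0.5]
 [ 3.6 -0.9]
 [ 0.1 -3.8]
 [-0.7 -0.9]
 [ 0.6 -1.3]
 [11.6 -0.7]
 [-0.5  5.7]
 [-0.6  1.3]
 [-0.8  2.2]]
foll [ 0.43737626  0.29673795 -0.15965894] [[ 0.9 -0.2]
 [-0.3 -0.9]
 [-0.7  0.2]
 [ 0.3  0.9]
 [ 0.5  0.4]
 [-0.7 -0.4]]
tray [ 0.46842853 -0.35938829  0.27419559] [[ 0.4 -1.2]
 [ 0.5 -0.5]
 [ 0.2  1.2]
 [ 1.5  0.2]
[... 201 characters left out ...]
69.375]
0.06 [[201.53389934 179.05640865]]
0.08 [[200.67574019 173.77401679]]
0.1 [[199.79667637 168.3625439 ]]
0.12 [[198.89593721 162.817216  ]]
block [array([0.64299984, 0.34428689]), array([0.64340593, 0.29296199]), array([0.57232852, 0.29135614]), array([0.5718581 , 0.34050354])]
jar [ 0.61507758 -0.35871473  0.09      ]
grill [0.91983022 0.10269367 0.05      ]
grill [ 0.92155569 -0.07379727  0.05      ]
grill [ 0.75253263 -0.07797117  0.05      ]
grill [0.74461697 0.10842101 0.05      ]
pink [0.79963357 0.29808659 0.05      ]
pink [0.7683496  0.27261511 0.05      ]
pink [0.70618835 0.32022332 0.05      ]
pink [0.74299093 0.35804219 0.05      ]
ring [ 0.79135168 -0.19498761  0.05      ]
```

```bash
cat >> m1.py <<'E'
print('----')
print('left',*pk(dict(TL=(350,63),TR=(408,65),BR=(404,141)),dict(BL=(465,72),BR=(521,98),TR=(578,68)),dict(BL=(449,137),BR=(499,192),TR=(560,155)),C,[0,.2,0],TL_))
q=pk(dict(TL=(350,63),TR=(408,65),BR=(404,141)),dict(BL=(465,72),BR=(521,98),TR=(578,68)),dict(BL=(449,137),BR=(499,192),TR=(560,155)),C,[0,.2,0],TL_)[0]
R,tt=TL_(q); print(tt,R,R@[0,0,.055]+tt)
E
python3 m1.py|sed -n '/----/,$p'
python3 - <<'E'
from h import *
s=load('side')
crop(s,'pics/e.png',230,150,300,210,10)
s=load('top')
crop(s,'pics/f.png',245,165,315,215,10)
E
```

```text
----
left [1.38833960e-04 1.88992435e-01 7.37894773e-02] [[-0.2  0.2]
 [ 0.1 -0.7]
 [ 3.  -1. ]
 [ 0.3 -4.4]
 [-1.  -1.3]
 [ 0.9 -1.2]
 [-0.4  5. ]
 [-0.9  0.9]
 [-0.5  2.3]]
[0.62407313 0.08293636 0.114924  ] [[ 0.99554892 -0.0941131   0.00500754]
 [ 0.09260269  0.96692672 -0.23764988]
 [ 0.01752404  0.23705579  0.97133797]] [0.62434854 0.06986562 0.16834759]
```

View pics/e.png

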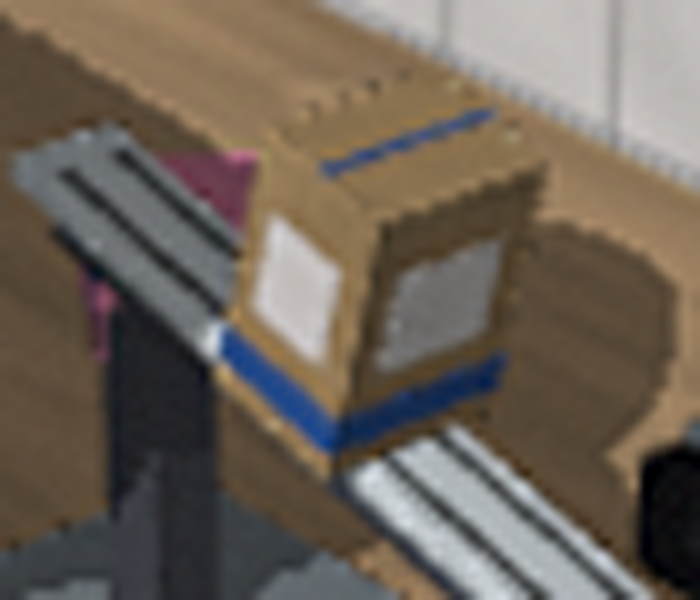

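View pics/f.png

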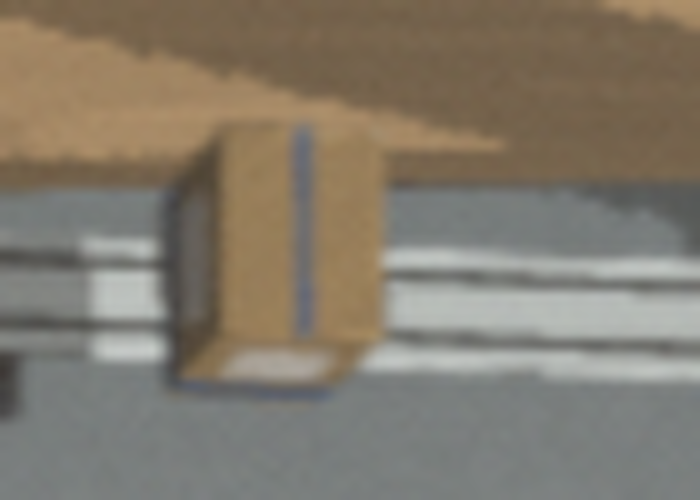

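Call:
jog_arm(translation=[[0,0,-20],[0,0,-20],[0,0,-20],[0,0,0],[0,0,0],[0,0,0],[0,0,0],[0,0,0],[0,0,0],[0,0,0],[0,0,0]], turn=[[0,0,0.122],[0,0,0.122],[0,0,0.122],[0,0,0.122],[0,0,0.122],[0,0,0.122],[0,0,0.122],[0,0,0.122],[0,0,0.122],[0,0,0.122],[0,0,0.122]], fingers=[100,100,100,100,100,100,100,100,100,100,100], newtons=20)

```text
time: 1.02
ee_pos: [0.1511, 0.6578, 0.2952]
orientation: [0.0, 0.708, 0.706, -0.0]
force: [0.1, 0.2, 0.2]
width: 1.0
```

```bash
cat >> m1.py <<'E'
print('====')
F=lambda p:unc(p,(245,165),10);E=lambda p:unc(p,(230,150),10)
o=[(t,hi[k],F(p)) for k,p in dict(TL=(222,122),TR=(383,130),BR=(380,345),BL=(218,340)).items()]+[(t,lo[k],F(p)) for k,p in dict(BL=(172,383),BR=(330,392)).items()]
o+=[(s,hi[k],E(p)) for k,p in dict(BL=(268,130),BR=(380,220),TR=(548,165),TL=(430,70)).items()]+[(s,lo[k],E(p)) for k,p in dict(BL=(215,365),BR=(335,470),TR=(503,388)).items()]
q,r=fit(o,[0,.2,0],TL_);print(q,r); R,tt=TL_(q); print(tt,R,R@[0,0,.055]+tt)
q,r=fit(o,[.62,.08,.11,.24,0],lambda q:(Rz(q[4])@Rx(q[3]),q[:3]));print(q,r)
E
python3 m1.py|sed -n '/====/,$p'
python3 -c "
from h import *
snap('top','pics/t1.png')"
```

```text
====
[0.00104663 0.19123719 0.015498  ] [[-0.3 -0.2]
 [-0.  -0.4]
 [ 0.8 -1.2]
 [ 0.5 -1.1]
 [-0.8  1.1]
 [-1.   0.6]
 [-0.5 -0.4]
 [ 0.1  0.4]
 [ 0.5 -0.7]
 [ 0.5 -0.6]
 [ 0.2  1.7]
 [-0.7  1.1]
 [-1.   2.2]]
[0.62493479 0.08513542 0.11545758] [[ 0.9993409  -0.03595409  0.00500754]
 [ 0.03611374  0.97067932 -0.23764988]
 [ 0.00368377  0.23767408  0.97133797]] [0.6252102  0.07206468 0.16888117]
[0.62453215 0.08334394 0.11616783 0.21773143 0.0171277 ] [[-0.1 -0.3]
 [ 0.2 -0.2]
 [ 0.7 -1. ]
 [ 0.3 -1.2]
 [-0.4  1.1]
 [-0.5  0.8]
 [-0.7 -0.8]
 [-0.3 -0.2]
 [ 0.4 -1.1]
 [ 0.6 -0.8]
 [ 0.4  1.8]
 [-0.6  1. ]
 [-0.6  2.3]]
```

View pics/t1.png

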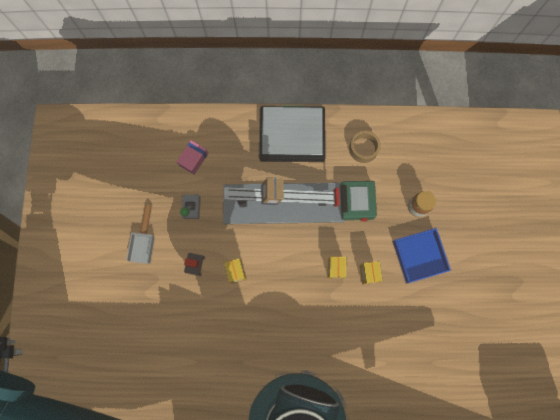

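Call:
jog_arm(translation=[[-30,24,0],[-30,24,0],[-30,24,0],[-30,24,0],[-30,24,0],[-30,24,0],[-30,24,0],[-30,24,0],[-30,24,0],[-30,24,0],[-30,24,0],[-30,24,0],[-30,24,0],[-30,24,0],[-30,24,0],[-30,24,0],[-30,24,0],[-30,24,0],[-30,24,0],[-30,18,0]], turn=[[0,0,0],[0,0,0],[0,0,0],[0,0,0],[0,0,0],[0,0,0],[0,0,0],[0,0,0],[0,0,0],[0,0,0],[0,0,0],[0,0,0],[0,0,0],[0,0,0],[0,0,0],[0,0,0],[0,0,0],[0,0,0],[0,0,0],[0,0,0]], fingers=[100,100,100,100,100,100,100,100,100,100,100,100,100,100,100,100,100,100,100,100])

```text
time: 2.73
ee_pos: [0.6281, 0.0574, 0.2951]
orientation: [-0.0, 0.705, 0.709, -0.0]
force: [0.5, 0.5, -0.2]
width: 0.996
```

Call:
jog_arm(translation=[[0,0,0],[0,0,0],[0,0,0],[0,0,0]], turn=[[0,0.12,0],[0,0.12,0],[0,0,-0.03],[0,0,0]], fingers=[100,100,100,100])

```text
time: 3.07
ee_pos: [0.627, 0.0578, 0.2949]
orientation: [-0.084, 0.69, 0.714, 0.086]
force: [1.4, -0.7, 0.3]
width: 0.995
```

```bash
cat >> h.py <<'E'
from scipy.spatial.transform import Rotation as Rn
def tool():
    o=manip.get_obs(); w=np.array(o['orientation']); return Rn.from_quat(w[[1,2,3,0]]).as_matrix(),np.array(o['ee_pos']),o
def goto(P):
    R,p,o=tool(); d=R.T@(np.array(P)-p)*1000; print('t',round(o['time'],2),'pos',p.round(4),'tool shift mm',d.round(1)); return d
def relturn(Rt):
    R,p,o=tool(); print('turn',Rn.from_matrix(R.T@Rt).as_rotvec().round(3))
E
python3 -c "
from h import *
goto([.6255,.072,.168]); R,p,o=tool(); print(R.round(3))"
```

```text
t 3.07 pos [0.627  0.0578 0.2949] tool shift mm [-16.4  -1.9 126.7]
[[-0.035  0.999 -0.001]
 [ 0.971  0.034  0.238]
 [ 0.238  0.007 -0.971]]
```

Call:
jog_arm(translation=[[-16,-2,0],[0,0,25],[0,0,25],[0,0,25],[0,0,20],[0,0,16],[0,0,14],[0,0,0]], turn=[[0,0,0],[0,0,0],[0,0,0],[0,0,0],[0,0,0],[0,0,0],[0,0,0],[0,0,0]], fingers=[100,100,100,100,100,100,100,100])

```text
time: 3.73
ee_pos: [0.6243, 0.0743, 0.1675]
orientation: [-0.085, 0.69, 0.714, 0.084]
force: [-0.3, -0.4, 0.3]
width: 1.003
```

```bash
python3 -c "
from h import *
s=snap('side','pics/s2.png'); crop(s,'pics/s2c.png',190,100,340,230,5)
t=snap('top','pics/t2.png'); crop(t,'pics/t2c.png',220,130,350,240,6)
goto([.6255,.072,.168])"
```

```text
t 3.83 pos [0.6254 0.0737 0.1708] tool shift mm [-2.3  0.1  2.3]
```

View pics/s2c.png

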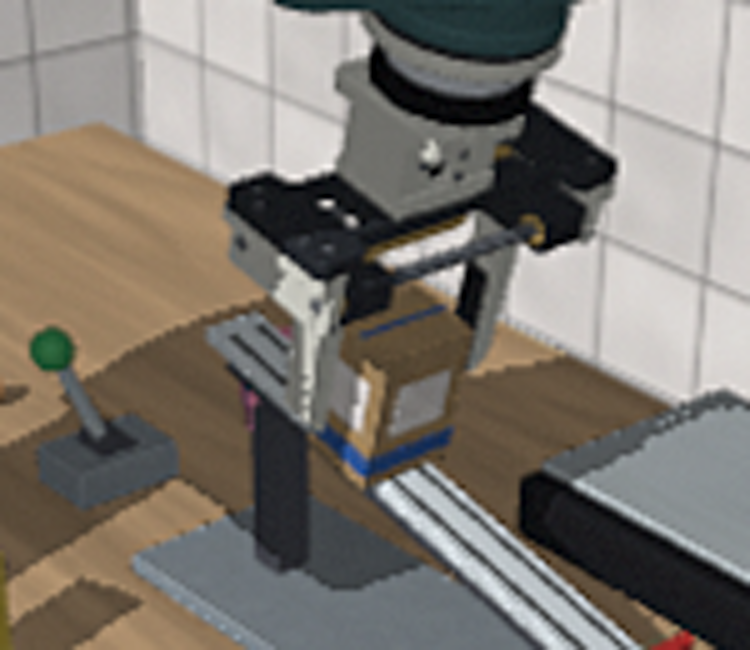

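View pics/t2c.png

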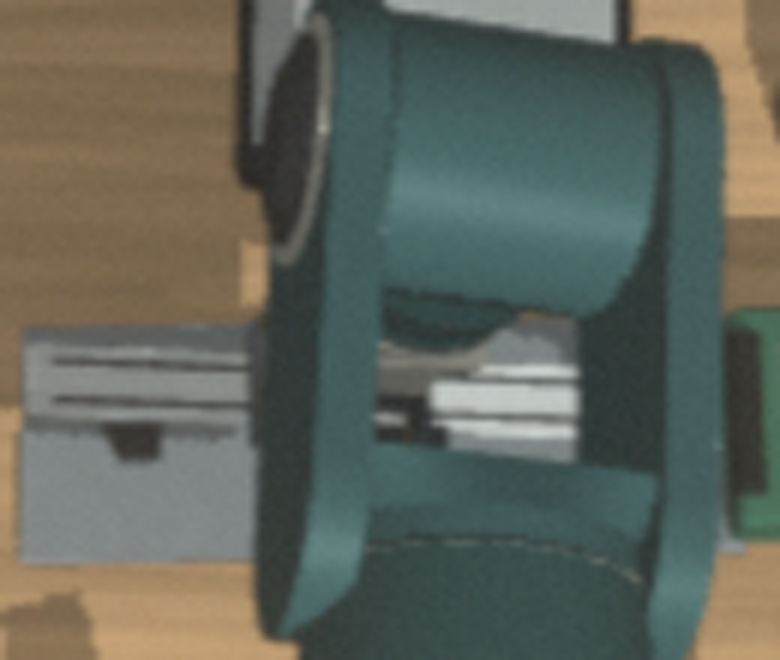

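Call:
jog_arm(translation=[[-2,0,0],[0,0,0],[0,0,0],[0,0,0],[0,0,0],[0,0,0],[0,0,0],[0,0,0]], turn=[[0,0,0],[0,0,0],[0,0,0],[0,0,0],[0,0,0],[0,0,0],[0,0,0],[0,0,0]], fingers=[50,50,50,50,50,50,50,50], newtons=20)

```text
time: 4.5
ee_pos: [0.6254, 0.0714, 0.1701]
orientation: [-0.083, 0.69, 0.714, 0.086]
force: [-1.4, -0.6, 1.3]
width: 0.599
```

Call:
jog_arm(translation=[[0,0,-15],[0,0,-25],[0,0,-30],[0,0,-30],[0,0,0],[0,0,0],[0,0,0]], turn=[[0,0,0],[0,0,0],[0,0,0],[0,0,0],[0,-0.12,0],[0,-0.12,0],[0,0,0]], fingers=[50,50,50,50,50,50,50], newtons=25)

```text
time: 5.08
ee_pos: [0.6257, 0.0487, 0.2692]
orientation: [0.006, 0.695, 0.719, 0.001]
force: [0.6, 0.3, -1.7]
width: 0.601
```

```bash
python3 -c "
from h import *
s=snap('side','pics/s3.png')
goto([.468,-.359,.27]); R,p,o=tool(); print(R.round(3),o['width'])"
```

```text
t 5.13 pos [0.6254 0.0492 0.2682] tool shift mm [-402.5 -171.4   -3.3]
[[-0.035  0.999  0.008]
 [ 0.999  0.035  0.001]
 [ 0.     0.008 -1.   ]] 0.6039766689236857
```

View pics/s3.png

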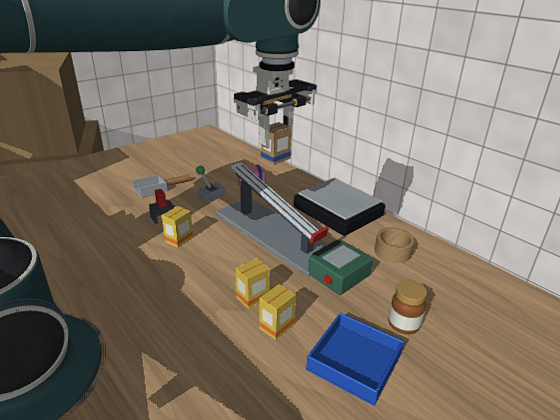

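Call:
jog_arm(translation=[[-33,-14,0],[-33,-14,0],[-33,-14,0],[-33,-14,0],[-33,-14,0],[-33,-14,0],[-33,-14,0],[-33,-14,0],[-33,-14,0],[-33,-14,0],[-33,-14,0],[-33,-14,0],[-6,-3,0],[0,0,0]], turn=[[0,0,0],[0,0,0],[0,0,0],[0,0,0],[0,0,0],[0,0,0],[0,0,0],[0,0,0],[0,0,0],[0,0,0],[0,0,0],[0,0,0],[0,0,0],[0,0,0]], fingers=[50,50,50,50,50,50,50,50,50,50,50,50,50,50])

```text
time: 6.3
ee_pos: [0.4662, -0.3615, 0.2655]
orientation: [0.002, 0.697, 0.717, 0.004]
force: [0.2, -0.1, -2.1]
width: 0.604
```

```bash
python3 -c "
from h import *
s=snap('side','pics/s4.png')
goto([.468,-.359,.06]); R,p,o=tool(); print(R.round(3),o['width'])"
```

```text
t 6.35 pos [ 0.467  -0.3602  0.2657] tool shift mm [  0.6  -0.6 205.7]
[[-0.03   1.     0.008]
 [ 1.     0.03   0.003]
 [ 0.003  0.008 -1.   ]] 0.599513209205156
```

View pics/s4.png

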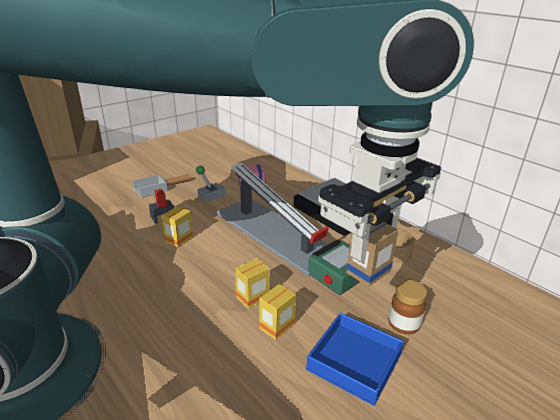

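Call:
jog_arm(translation=[[0,0,35],[0,0,35],[0,0,35],[0,0,35],[0,0,25],[0,0,15],[0,0,10],[0,0,5],[0,0,0],[0,0,0]], turn=[[0,0,0],[0,0,0],[0,0,0],[0,0,0],[0,0,0],[0,0,0],[0,0,0],[0,0,0],[0,0,0],[0,0,0]], fingers=[50,50,50,50,50,50,50,50,50,50])

```text
time: 7.18
ee_pos: [0.4695, -0.3594, 0.072]
orientation: [0.003, 0.696, 0.718, 0.003]
force: [0.6, -0.1, -1.5]
width: 0.604
```

```bash
python3 -c "
from h import *
s=snap('side','pics/s5.png');crop(s,'pics/s5c.png',290,220,430,410,3)
goto([.468,-.359,.06]); R,p,o=tool(); print(o['width'],o['force'])"
```

```text
t 7.23 pos [ 0.4696 -0.3597  0.0723] tool shift mm [ 0.7 -1.6 12.3]
0.6031807596210705 [ 0.29777413  0.87244083 -1.17680429]
```

View pics/s5c.png

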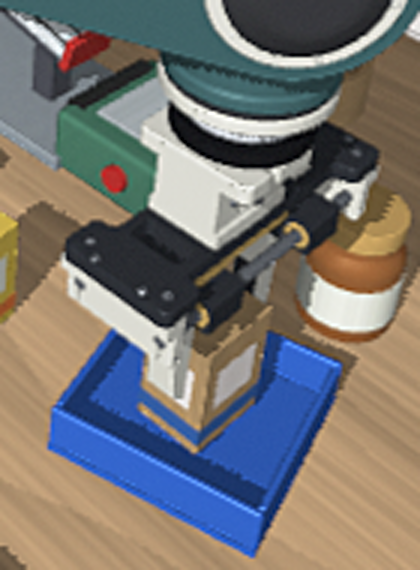

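Call:
jog_arm(translation=[[0,0,3],[0,0,3],[0,0,2],[0,0,2],[0,0,0],[0,0,0]], turn=[[0,0,0],[0,0,0],[0,0,0],[0,0,0],[0,0,0],[0,0,0]], fingers=[50,50,50,50,50,50])

```text
time: 7.73
ee_pos: [0.4691, -0.3598, 0.0615]
orientation: [0.003, 0.696, 0.718, 0.002]
force: [-0.7, -0.1, 5.3]
width: 0.602
```

Call:
jog_arm(translation=[[0,0,0],[0,0,0],[0,0,0],[0,0,0],[0,0,-15],[0,0,-30],[0,0,-40],[0,0,-40],[0,0,-30],[0,0,-20],[0,0,0]], turn=[[0,0,0],[0,0,0],[0,0,0],[0,0,0],[0,0,0],[0,0,0],[0,0,0],[0,0,0],[0,0,0],[0,0,0],[0,0,0]], fingers=[80,80,80,80,80,90,100,100,100,100,100])

```text
time: 8.65
ee_pos: [0.4686, -0.3603, 0.2412]
orientation: [0.006, 0.696, 0.718, 0.003]
force: [0.5, -0.2, 0.1]
width: 0.998
```

```bash
python3 -c "
from h import *
s=snap('side','pics/s6.png')
goto([.417,-.205,.235])
a=.112; R=np.array([[0,1,0],[1,0,0],[0,0,-1.]]); relturn(Rz(a)@R)"
```

```text
t 8.7 pos [ 0.4682 -0.36    0.2382] tool shift mm [156.6 -46.2   2.4]
turn [ 0.01   0.003 -0.08 ]
```

View pics/s6.png

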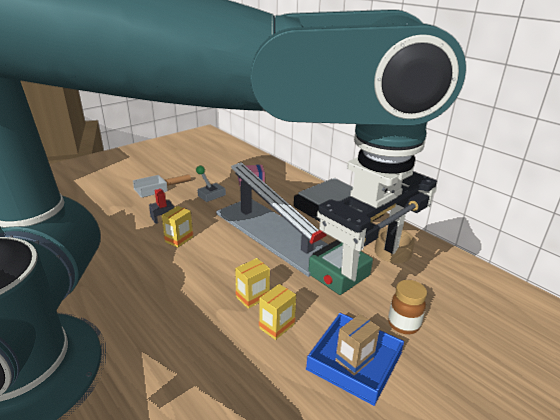

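Call:
jog_arm(translation=[[31,-9,0],[31,-9,0],[31,-9,0],[31,-9,0],[32,-10,0],[0,0,30],[0,0,35],[0,0,35],[0,0,30],[0,0,25],[0,0,15],[0,0,10],[0,0,0],[0,0,0]], turn=[[0,0,0],[0,0,0],[0,0,0],[0,0,0],[0.01,0,-0.08],[0,0,0],[0,0,0],[0,0,0],[0,0,0],[0,0,0],[0,0,0],[0,0,0],[0,0,0],[0,0,0]], fingers=[100,100,100,100,100,100,100,100,100,100,100,100,100,100])

```text
time: 9.87
ee_pos: [0.4161, -0.2052, 0.0554]
orientation: [-0.001, 0.666, 0.746, -0.001]
force: [-0.3, -0.9, 0.8]
width: 0.999
```

```bash
python3 -c "
from h import *
s=snap('side','pics/s7.png');crop(s,'pics/s7c.png',210,180,350,350,3.5)
goto([.417,-.205,.055])"
```

```text
t 9.92 pos [ 0.4165 -0.2054  0.0562] tool shift mm [0.3 0.6 1.2]
```

View pics/s7c.png

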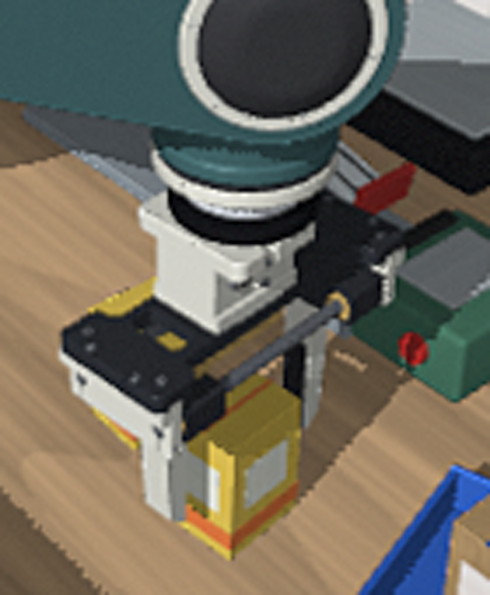

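Call:
jog_arm(translation=[[0,0,0],[0,0,0],[0,0,0],[0,0,0],[0,0,0],[0,0,0],[0,0,0],[0,0,-15],[0,0,-30],[0,0,-35],[0,0,-35],[0,0,-35],[0,0,-30],[0,0,0]], turn=[[0,0,0],[0,0,0],[0,0,0],[0,0,0],[0,0,0],[0,0,0],[0,0,0],[0,0,0],[0,0,0],[0,0,0],[0,0,0],[0,0,0],[0,0,0],[0,0,0]], fingers=[50,50,50,50,50,50,50,50,50,50,50,50,50,50], newtons=25)

```text
time: 11.08
ee_pos: [0.4179, -0.2058, 0.2418]
orientation: [0.003, 0.666, 0.746, -0.0]
force: [0.9, 0.2, -0.0]
width: 0.602
```

```bash
cat >> h.py <<'E'
DQ=np.array([0.6278,-0.1006,0.0211])
def deckT(q=None):
    q=DQ if q is None else q
    return Rz(q[2])@Rx(.24),np.array([q[0],q[1],.07])
R0=np.array([[0,1,0],[1,0,0],[0,0,-1.]])
def deckgo(y,h,x=0):
    R,t=deckT(); P=R@np.array([x,y,h])+t; print('P',P.round(4)); goto(P); relturn(R@R0)
def deckpos():
    R,t=deckT(); r,p,o=tool(); print('in deck',(R.T@(p-t)).round(4),'F',o['force'].round(1),'w',round(o['width'],3))
E
python3 -c "
from h import *
s=snap('side','pics/s8.png')
deckgo(.035,.156)
deckpos()"
```

```text
P [ 0.6279 -0.1037  0.2298]
t 11.13 pos [ 0.4175 -0.2056  0.2385] tool shift mm [ 77.7 220.5   8.6]
turn [-0.01   0.243  0.091]
in deck [-0.2125 -0.0576  0.1876] F [ 0.7 -0.2 -1.6] w 0.6
```

View pics/s8.png

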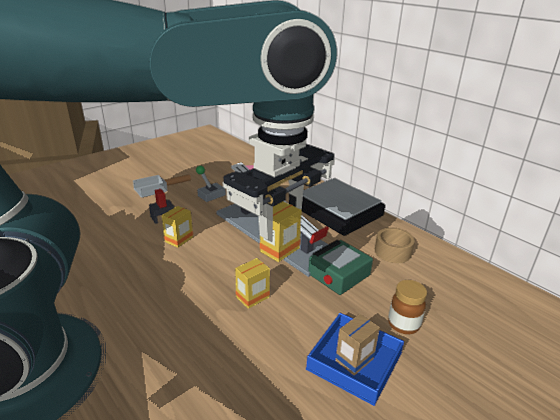

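Call:
jog_arm(translation=[[11,31,0],[11,31,0],[11,31,0],[11,31,0],[11,31,0],[11,31,0],[12,34,0],[0,0,0],[0,0,0],[0,0,0]], turn=[[0,0,0],[0,0,0],[0,0,0],[0,0,0],[0,0,0],[0,0,0],[0,0,0.09],[0,0.12,0],[0,0.12,0],[0,0,0]], fingers=[50,50,50,50,50,50,50,50,50,50])

```text
time: 11.97
ee_pos: [0.6265, -0.1039, 0.2319]
orientation: [-0.09, 0.695, 0.709, 0.084]
force: [-0.5, -1.0, -1.7]
width: 0.605
```

```bash
python3 -c "
from h import *
s=snap('side','pics/s9.png');crop(s,'pics/s9c.png',230,120,400,290,3.5)
deckgo(.026,.056)
deckpos()"
```

```text
P [ 0.6275 -0.0887  0.1306]
t 12.02 pos [ 0.6263 -0.1044  0.2322] tool shift mm [ -8.9   2.2 102.5]
turn [-0.006  0.    -0.003]
in deck [-0.0016  0.0349  0.1585] F [ 0.3 -0.1 -0.6] w 0.601
```

View pics/s9c.png

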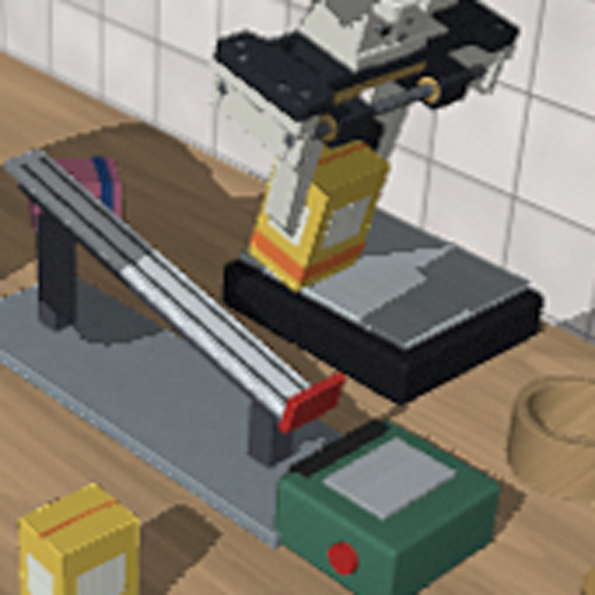

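Call:
jog_arm(translation=[[-6,1,0],[0,0,25],[0,0,25],[0,0,20],[0,0,15],[0,0,5],[0,0,0],[0,0,0]], turn=[[0,0,0],[0,0,0],[0,0,0],[0,0,0],[0,0,0],[0,0,0],[0,0,0],[0,0,0]], fingers=[50,50,50,50,50,50,50,50])

```text
time: 12.68
ee_pos: [0.6273, -0.0876, 0.147]
orientation: [-0.086, 0.694, 0.71, 0.082]
force: [-0.2, -0.4, -0.6]
width: 0.604
```

```bash
python3 -c "
from h import *
s=snap('side','pics/s10.png');crop(s,'pics/s10c.png',250,180,350,280,6)
deckpos()"
```

```text
in deck [-0.      0.0309  0.0722] F [ 0.3  0.4 -0.9] w 0.602
```

View pics/s10c.png

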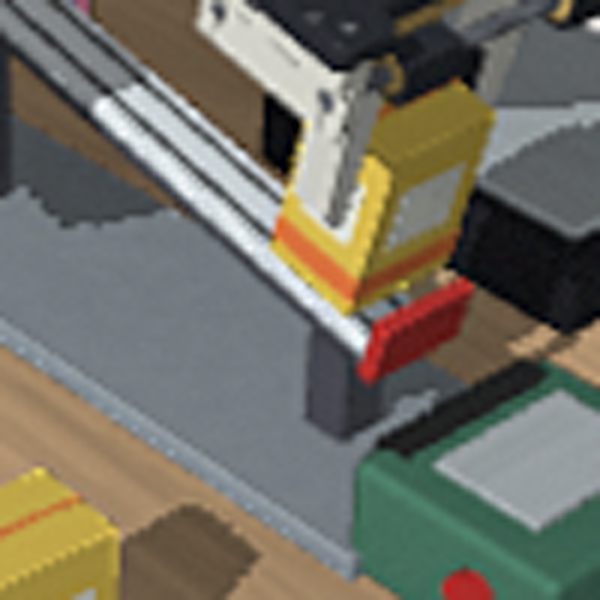

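Carton is ~15 mm above the deck, in line with the rail. Lower on slowly.

Call:
jog_arm(translation=[[0,0,5],[0,0,4],[0,0,3],[0,0,2],[0,0,0],[0,0,0]], turn=[[0,0,0],[0,0,0],[0,0,0],[0,0,0],[0,0,0],[0,0,0]], fingers=[50,50,50,50,50,50])

```text
time: 13.23
ee_pos: [0.6269, -0.0842, 0.1323]
orientation: [-0.086, 0.694, 0.71, 0.082]
force: [0.4, 0.2, -0.6]
width: 0.601
```

```bash
python3 -c "
from h import *
s=snap('side','pics/s11.png');crop(s,'pics/s11c.png',250,180,350,280,6)
deckpos()"
```

```text
in deck [-0.0005  0.0308  0.0568] F [-0.8 -0.5 -1.1] w 0.606
```

View pics/s11c.png

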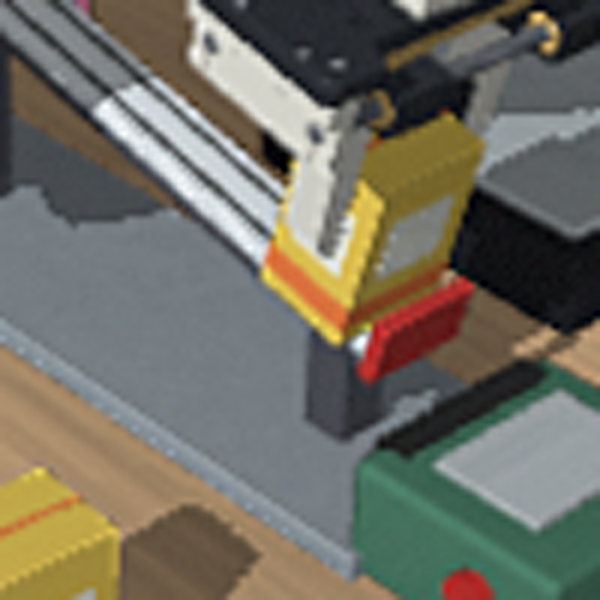

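Call:
jog_arm(translation=[[-3,0,0],[-3,0,0],[0,0,1],[0,0,1],[0,0,0],[0,0,0]], turn=[[0,0,0],[0,0,0],[0,0,0],[0,0,0],[0,0,0],[0,0,0]], fingers=[50,50,50,50,50,50])

```text
time: 13.78
ee_pos: [0.6271, -0.0902, 0.1298]
orientation: [-0.086, 0.694, 0.71, 0.082]
force: [-3.0, -4.6, 5.2]
width: 0.6
```

```bash
python3 -c "
from h import *
deckpos()
s=snap('side','pics/s12.png');crop(s,'pics/s12c.png',250,180,350,280,6)
deckpos()"
```

```text
in deck [-0.0005  0.0244  0.0556] F [-3.  -4.6  5.2] w 0.6
in deck [-0.0005  0.0244  0.0556] F [-3.2 -4.4  4.9] w 0.604
```

View pics/s12c.png

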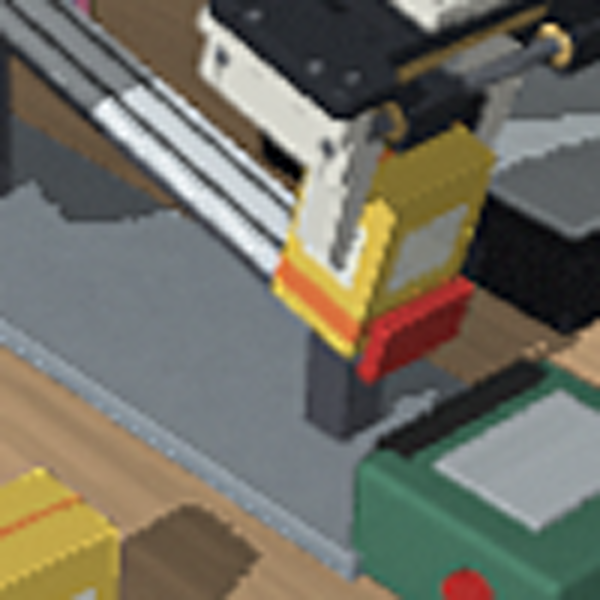

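Call:
jog_arm(translation=[[0,0,0],[0,0,0],[0,0,0],[0,0,0],[0,0,0],[0,0,-20],[0,0,-30],[0,0,-40],[0,0,-40],[0,0,0]], turn=[[0,0,0],[0,0,0],[0,0,0],[0,0,0],[0,0,0],[0,0,0],[0,0,0],[0,0,0],[0,0,0],[0,0,0]], fingers=[100,100,100,100,100,100,100,100,100,100])

```text
time: 14.67
ee_pos: [0.6295, -0.1219, 0.2638]
orientation: [-0.082, 0.694, 0.71, 0.085]
force: [0.7, -0.0, 1.0]
width: 1.002
```

```bash
python3 -c "
from h import *
s=snap('side','pics/s13.png');crop(s,'pics/s13c.png',230,140,350,280,5)
deckpos()
goto([.4317,-.1085,.2]); relturn(Rz(-.011)@R0)"
```

```text
in deck [0.0009 0.0251 0.1894] F [ 0.2  0.4 -0.1] w 0.993
t 14.72 pos [ 0.6291 -0.1213  0.26  ] tool shift mm [   2.6 -197.3   61.6]
turn [-0.    -0.237  0.033]
```

View pics/s13c.png

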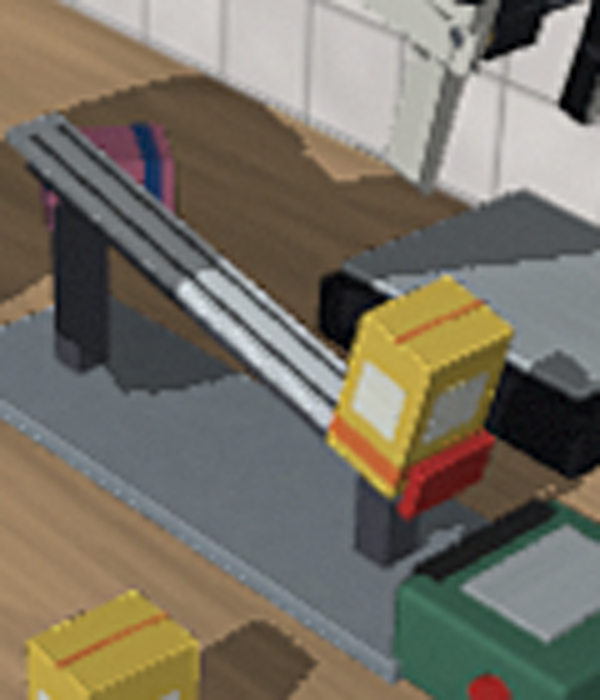

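Call:
jog_arm(translation=[[0,0,0],[0,0,0],[0,-33,0],[0,-33,0],[0,-33,0],[0,-33,0],[0,-33,0],[17,-29,0],[0,0,35],[0,0,40],[0,0,40],[0,0,35],[0,0,0],[0,0,0]], turn=[[0,-0.12,0],[0,-0.12,0],[0,0,0.033],[0,0,0],[0,0,0],[0,0,0],[0,0,0],[0,0,0],[0,0,0],[0,0,0],[0,0,0],[0,0,0],[0,0,0],[0,0,0]], fingers=[100,100,100,100,100,100,100,100,100,100,100,100,100,100])

```text
time: 15.88
ee_pos: [0.433, -0.102, 0.1049]
orientation: [-0.002, 0.711, 0.703, -0.002]
force: [-0.5, 0.9, 1.1]
width: 1.001
```

```bash
python3 -c "
from h import *
s=snap('side','pics/s14.png');crop(s,'pics/s14c.png',180,130,350,320,3.2)
goto([.4317,-.1085,.055]); relturn(Rz(-.011)@R0)"
```

```text
t 15.93 pos [ 0.4341 -0.1024  0.107 ] tool shift mm [-6.1 -2.2 52.1]
turn [-0.003  0.001  0.   ]
```

View pics/s14c.png

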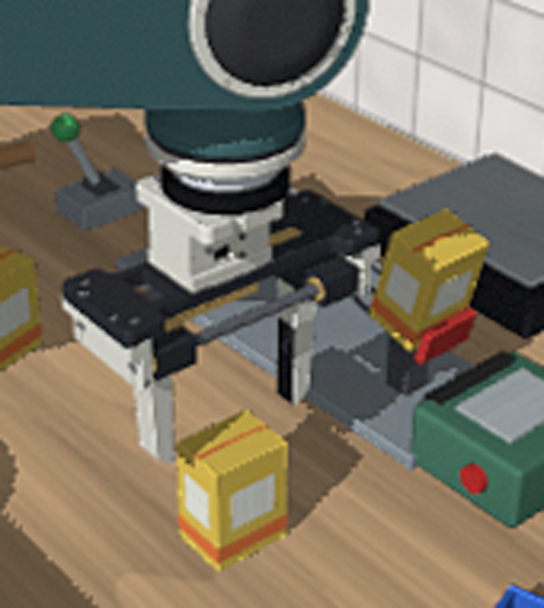

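Call:
jog_arm(translation=[[-6,-2,15],[0,0,20],[0,0,10],[0,0,6],[0,0,0],[0,0,0],[0,0,0],[0,0,0],[0,0,0],[0,0,0],[0,0,0],[0,0,-15],[0,0,-30],[0,0,-35],[0,0,-35],[0,0,-35],[0,0,-30],[0,0,-20],[0,0,0]], turn=[[0,0,0],[0,0,0],[0,0,0],[0,0,0],[0,0,0],[0,0,0],[0,0,0],[0,0,0],[0,0,0],[0,0,0],[0,0,0],[0,0,0],[0,0,0],[0,0,0],[0,0,0],[0,0,0],[0,0,0],[0,0,0],[0,0,0]], fingers=[100,100,100,100,50,50,50,50,50,50,50,50,50,50,50,50,50,50,50])

```text
time: 17.52
ee_pos: [0.4331, -0.1086, 0.2594]
orientation: [0.002, 0.711, 0.703, 0.0]
force: [-0.4, 0.7, -0.9]
width: 0.602
```

```bash
python3 -c "
from h import *
s=snap('side','pics/s15.png');crop(s,'pics/s15c.png',180,80,350,280,3.2)
deckgo(.082,.157);deckpos()"
```

```text
P [ 0.6269 -0.0583  0.242 ]
t 17.57 pos [ 0.4327 -0.1084  0.2566] tool shift mm [ 52.3 193.7  14.5]
turn [ 0.004  0.241 -0.032]
in deck [-0.1952  0.0407  0.1821] F [-0.  -0.1 -1.7] w 0.602
```

View pics/s15c.png

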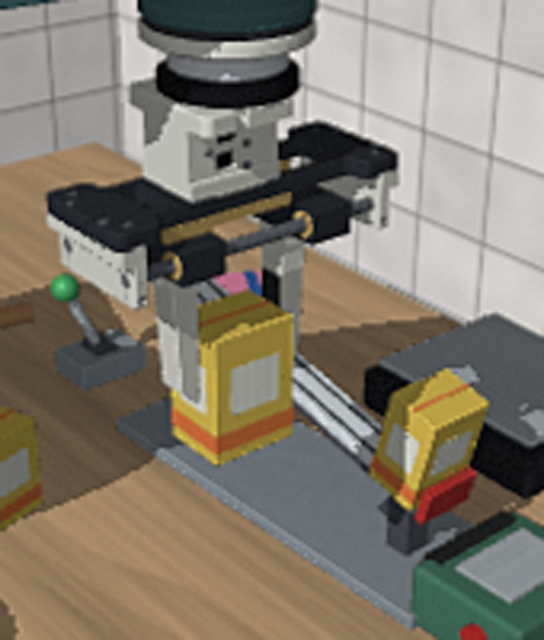

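Call:
jog_arm(translation=[[0,33,0],[8,33,0],[8,33,0],[9,33,0],[9,33,0],[9,29,0],[9,0,0],[0,0,0],[0,0,0],[0,0,0],[0,0,0]], turn=[[0,0,0],[0,0,0],[0,0,0],[0,0,0],[0,0,0],[0,0,0],[0,0,-0.032],[0,0.12,0],[0,0.12,0],[0,0,0],[0,0,0]], fingers=[50,50,50,50,50,50,50,50,50,50,50])

```text
time: 18.48
ee_pos: [0.6261, -0.0597, 0.2523]
orientation: [-0.087, 0.696, 0.709, 0.081]
force: [-0.7, -0.3, -1.8]
width: 0.599
```

```bash
python3 -c "
from h import *
s=snap('side','pics/s16.png');crop(s,'pics/s16c.png',180,80,350,280,3.2)
deckgo(.08,.057);deckpos()"
```

```text
P [ 0.6264 -0.0365  0.1444]
t 18.53 pos [ 0.6263 -0.0591  0.253 ] tool shift mm [ -3.5   1.2 110.9]
turn [-0.004  0.003 -0.002]
in deck [-0.0007  0.0839  0.1679] F [-0.  -0.4 -1.2] w 0.602
```

View pics/s16c.png

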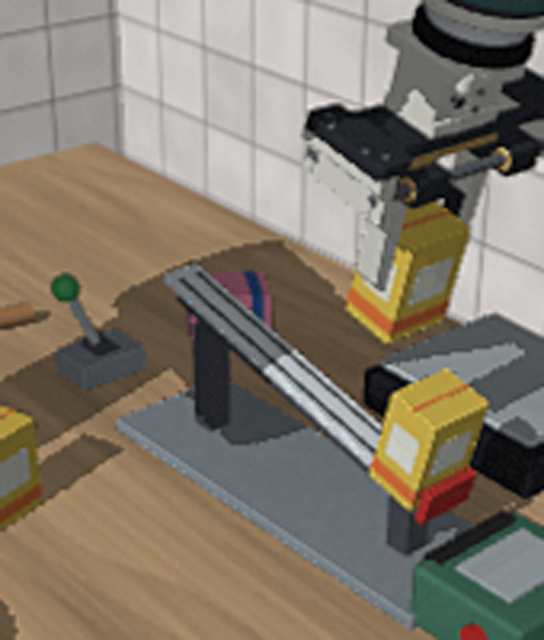

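Call:
jog_arm(translation=[[-4,1,0],[0,0,25],[0,0,30],[0,0,25],[0,0,15],[0,0,8],[0,0,4],[0,0,0],[0,0,0]], turn=[[0,0,0],[0,0,0],[0,0,0],[0,0,0],[0,0,0],[0,0,0],[0,0,0],[0,0,0],[0,0,0]], fingers=[50,50,50,50,50,50,50,50,50])

```text
time: 19.28
ee_pos: [0.6275, -0.0371, 0.1507]
orientation: [-0.086, 0.695, 0.709, 0.083]
force: [0.8, 0.0, -1.5]
width: 0.602
```

```bash
python3 -c "
from h import *
s=snap('side','pics/s17.png');crop(s,'pics/s17c.png',230,140,350,280,5)
deckpos()"
```

```text
in deck [0.0011 0.0808 0.0636] F [-0.4 -0.  -0.2] w 0.604
```

View pics/s17c.png

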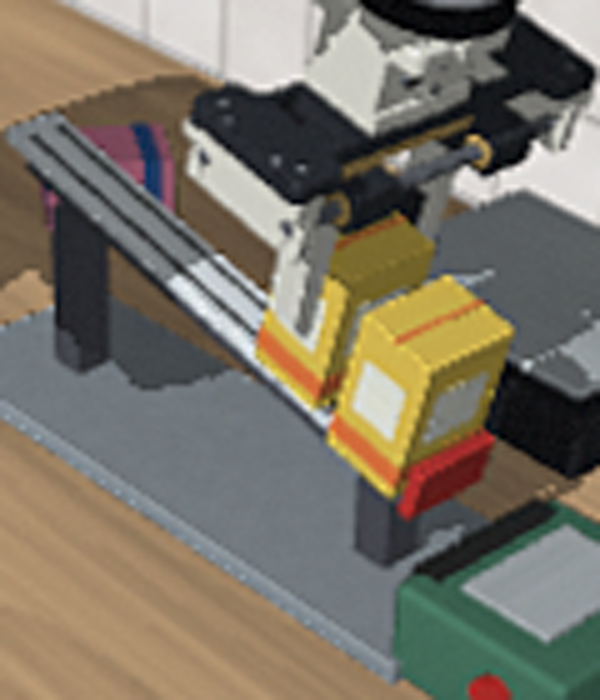

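Call:
jog_arm(translation=[[0,0,4],[-3,0,0],[-3,0,0],[-2,0,0],[0,0,0],[0,0,0]], turn=[[0,0,0],[0,0,0],[0,0,0],[0,0,0],[0,0,0],[0,0,0]], fingers=[50,50,50,50,50,50])

```text
time: 19.83
ee_pos: [0.6272, -0.044, 0.1437]
orientation: [-0.086, 0.695, 0.709, 0.083]
force: [0.4, 0.3, -1.5]
width: 0.599
```

```bash
python3 -c "
from h import *
deckpos()
s=snap('side','pics/s18.png');crop(s,'pics/s18c.png',230,140,350,280,5)
deckpos()"
```

```text
in deck [0.0006 0.0725 0.0581] F [ 0.4  0.3 -1.5] w 0.599
in deck [0.0005 0.0726 0.0581] F [ 0.2 -1.  -0.7] w 0.596
```

View pics/s18c.png

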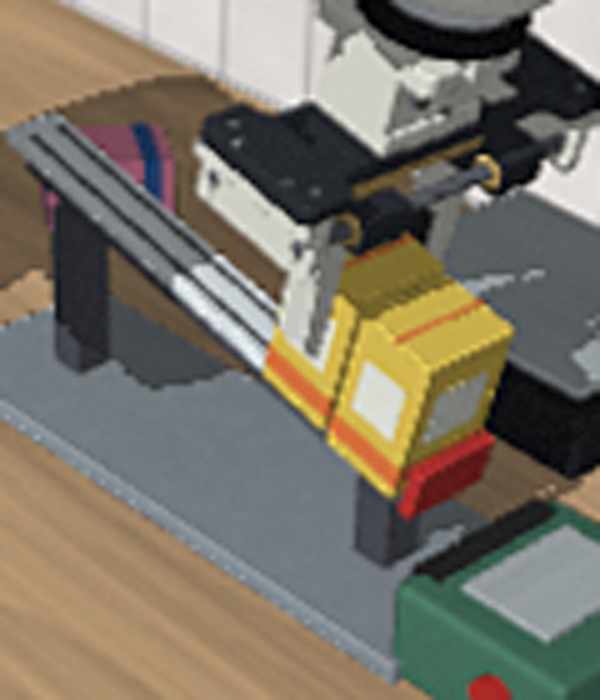

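Close, with a ~2–3 mm gap. Lower the last bit.

Call:
jog_arm(translation=[[0,0,2],[0,0,1],[0,0,0],[0,0,0]], turn=[[0,0,0],[0,0,0],[0,0,0],[0,0,0]], fingers=[50,50,50,50])

```text
time: 20.22
ee_pos: [0.6271, -0.043, 0.1409]
orientation: [-0.086, 0.695, 0.709, 0.083]
force: [-0.9, -0.4, 1.4]
width: 0.605
```

Call:
jog_arm(translation=[[0,0,0.5],[0,0,0],[0,0,0],[0,0,0],[0,0,0],[0,0,0],[0,0,0],[0,0,-20],[0,0,-30],[0,0,-40],[0,0,-30],[0,0,0],[0,0,0],[0,0,0]], turn=[[0,0,0],[0,0,0],[0,0,0],[0,0,0],[0,0,0],[0,0,0],[0,0,0],[0,0,0],[0,0,0],[0,0,0],[0,0,0],[0,-0.12,0],[0,-0.12,0],[0,0,0]], fingers=[50,100,100,100,100,100,100,100,100,100,100,100,100,100])

```text
time: 21.38
ee_pos: [0.6283, -0.0702, 0.2581]
orientation: [0.002, 0.699, 0.715, -0.003]
force: [0.1, 0.6, -0.7]
width: 0.993
```

```bash
python3 -c "
from h import *
s=snap('side','pics/s19.png');crop(s,'pics/s19c.png',140,140,350,280,3.7)
deckpos()
goto([.4198,.178,.2]); relturn(Rz(.255)@R0)"
```

```text
in deck [0.0009 0.0745 0.1746] F [ 0.1  1.3 -0.4] w 0.998
t 21.43 pos [ 0.6281 -0.0697  0.2573] tool shift mm [ 252.6 -202.2   57.7]
turn [-0.002 -0.    -0.231]
```

View pics/s19c.png

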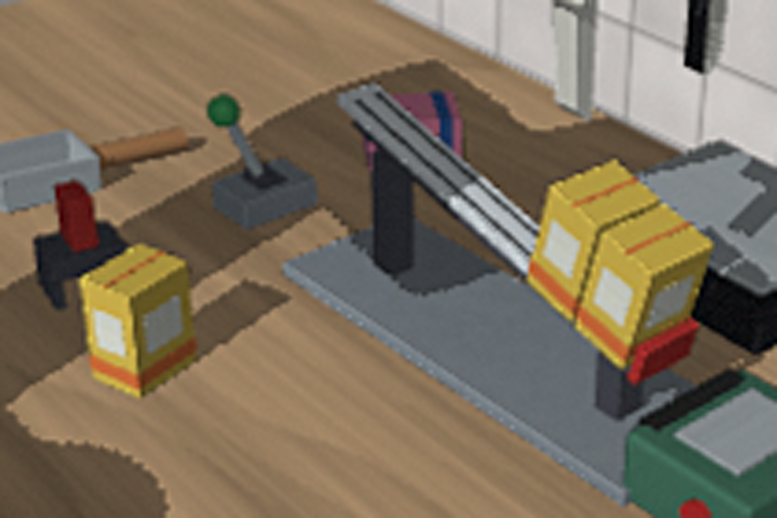

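Call:
jog_arm(translation=[[28,-22,0],[28,-22,0],[28,-22,0],[28,-22,0],[28,-22,0],[28,-22,0],[28,-22,0],[28,-22,0],[29,-26,0],[0,0,0],[0,0,20],[0,0,40],[0,0,40],[0,0,0],[0,0,0]], turn=[[0,0,0],[0,0,0],[0,0,0],[0,0,0],[0,0,0],[0,0,0],[0,0,0],[0,0,0],[0,0,-0.115],[0,0,-0.115],[0,0,0],[0,0,0],[0,0,0],[0,0,0],[0,0,0]], fingers=[100,100,100,100,100,100,100,100,100,100,100,100,100,100,100])

```text
time: 22.68
ee_pos: [0.4197, 0.177, 0.1564]
orientation: [-0.003, 0.613, 0.79, -0.002]
force: [1.1, -0.3, 0.2]
width: 1.0
```

```bash
python3 -c "
from h import *
s=snap('side','pics/s20.png');crop(s,'pics/s20c.png',120,110,270,260,4)
goto([.4198,.178,.055]); relturn(Rz(.255)@R0)"
```

```text
t 22.73 pos [0.4207 0.1773 0.1586] tool shift mm [  0.7  -0.3 103.6]
turn [-0.004 -0.002 -0.005]
```

View pics/s20c.png

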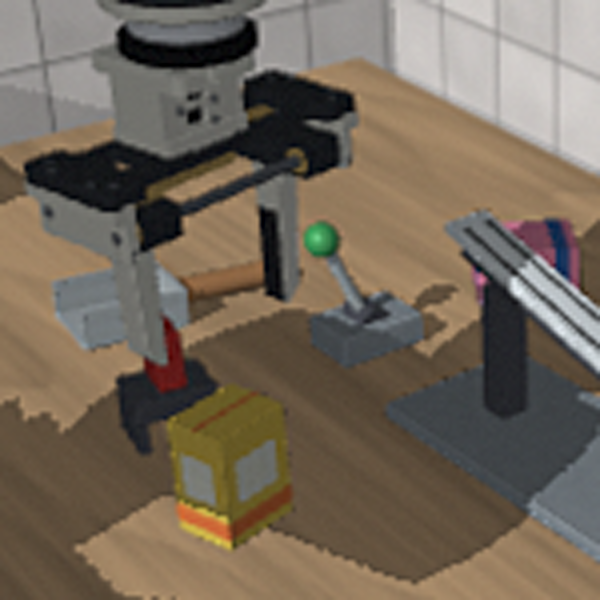

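Call:
jog_arm(translation=[[1,0,30],[0,0,35],[0,0,25],[0,0,12],[0,0,0],[0,0,0],[0,0,0],[0,0,0],[0,0,0],[0,0,0],[0,0,0],[0,0,-15],[0,0,-30],[0,0,-35],[0,0,-35],[0,0,-35],[0,0,-35],[0,0,-30],[0,0,0]], turn=[[0,0,0],[0,0,0],[0,0,0],[0,0,0],[0,0,0],[0,0,0],[0,0,0],[0,0,0],[0,0,0],[0,0,0],[0,0,0],[0,0,0],[0,0,0],[0,0,0],[0,0,0],[0,0,0],[0,0,0],[0,0,0],[0,0,0]], fingers=[100,100,100,100,100,50,50,50,50,50,50,50,50,50,50,50,50,50,50])

```text
time: 24.32
ee_pos: [0.4215, 0.1787, 0.2766]
orientation: [0.001, 0.613, 0.79, 0.002]
force: [-0.3, -0.5, -0.9]
width: 0.601
```

```bash
python3 -c "
from h import *
s=snap('side','pics/s21.png');crop(s,'pics/s21c.png',120,80,270,230,4)
deckgo(.13,.157); deckpos()"
```

```text
P [ 0.6259 -0.0117  0.2534]
t 24.37 pos [0.4212 0.1786 0.2732] tool shift mm [-235.2  151.    19.9]
turn [-0.026  0.238  0.229]
in deck [-0.2007  0.3236  0.13  ] F [-0.5  0.2 -2.4] w 0.603
```

View pics/s21c.png

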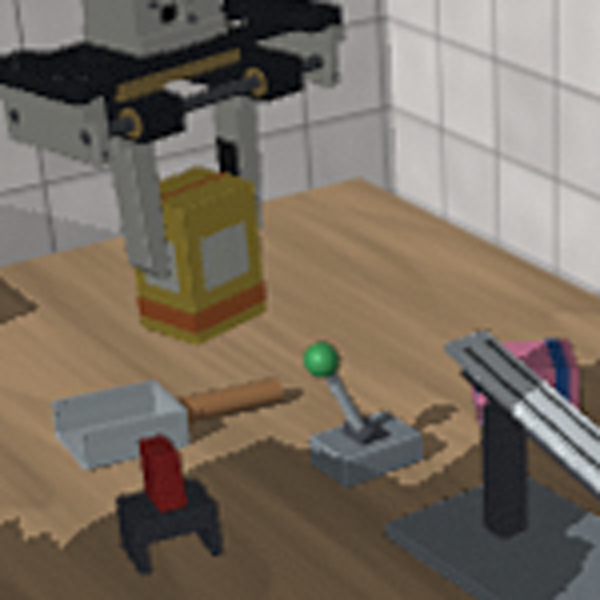

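Call:
jog_arm(translation=[[-26,17,0],[-26,17,0],[-26,17,0],[-26,17,0],[-26,17,0],[-26,17,0],[-26,17,0],[-26,17,0],[-27,15,0],[0,0,0],[0,0,0],[0,0,0],[0,0,0]], turn=[[0,0,0],[0,0,0],[0,0,0],[0,0,0],[0,0,0],[0,0,0],[0,0,0],[0,0,0.115],[0,0,0.115],[0,0.12,0],[0,0.12,0],[0,0,0],[0,0,0]], fingers=[50,50,50,50,50,50,50,50,50,50,50,50,50])

```text
time: 25.45
ee_pos: [0.6221, -0.0155, 0.2677]
orientation: [-0.087, 0.696, 0.708, 0.081]
force: [-0.3, -0.8, -1.6]
width: 0.604
```

```bash
python3 -c "
from h import *
s=snap('side','pics/s22.png');crop(s,'pics/s22c.png',200,80,350,280,3)
deckgo(.13,.065); deckpos()"
```

```text
P [0.6255 0.0102 0.164 ]
t 25.5 pos [ 0.6221 -0.0147  0.2684] tool shift mm [ -0.4   4.3 107.3]
turn [-0.004  0.004 -0.002]
in deck [-0.0038  0.1307  0.1723] F [-0.4  0.  -0.6] w 0.605
```

View pics/s22c.png

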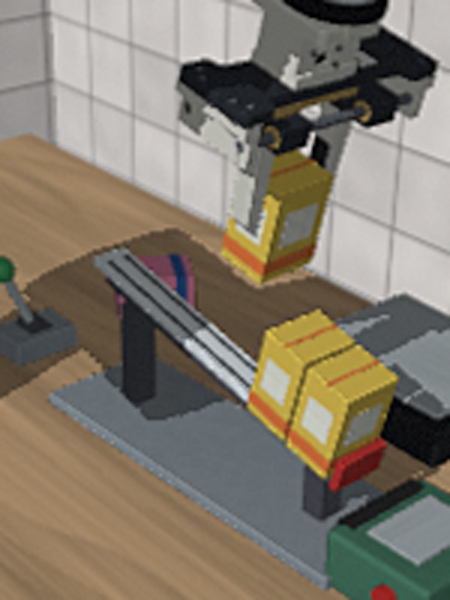

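Call:
jog_arm(translation=[[0,4,0],[0,0,25],[0,0,30],[0,0,25],[0,0,18],[0,0,9],[0,0,0],[0,0,0]], turn=[[0,0,0],[0,0,0],[0,0,0],[0,0,0],[0,0,0],[0,0,0],[0,0,0],[0,0,0]], fingers=[50,50,50,50,50,50,50,50])

```text
time: 26.17
ee_pos: [0.6258, 0.0119, 0.1666]
orientation: [-0.086, 0.694, 0.71, 0.082]
force: [0.4, 0.2, -1.4]
width: 0.603
```

```bash
python3 -c "
from h import *
s=snap('side','pics/s23.png');crop(s,'pics/s23c.png',230,140,350,280,5)
deckpos()"
```

```text
in deck [0.0007 0.1321 0.0679] F [-0.4 -0.5 -0.7] w 0.6
```

View pics/s23c.png

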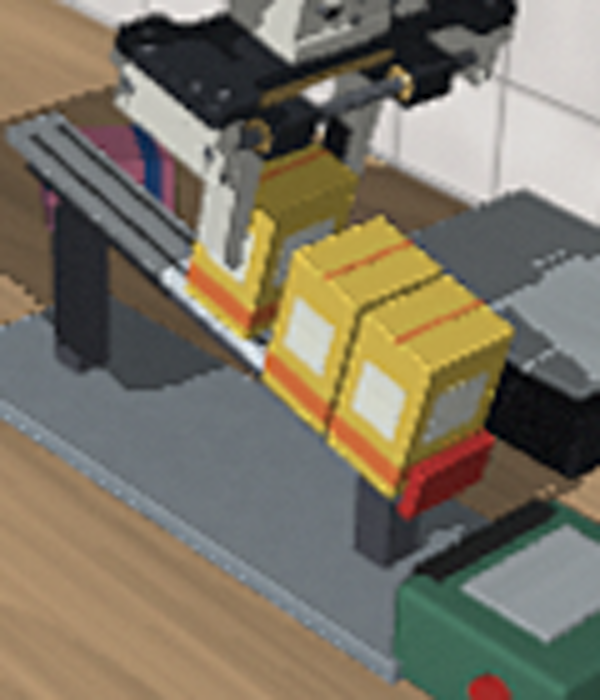

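Call:
jog_arm(translation=[[0,0,5],[0,0,4],[-4,0,0],[-4,0,0],[-3,0,0],[0,0,0],[0,0,0]], turn=[[0,0,0],[0,0,0],[0,0,0],[0,0,0],[0,0,0],[0,0,0],[0,0,0]], fingers=[50,50,50,50,50,50,50])

```text
time: 26.8
ee_pos: [0.6259, 0.0024, 0.1546]
orientation: [-0.086, 0.695, 0.709, 0.083]
force: [-0.1, -0.1, -1.7]
width: 0.605
```

```bash
python3 -c "
from h import *
deckpos()
s=snap('side','pics/s24.png');crop(s,'pics/s24c.png',230,140,350,280,5)
deckpos()"
```

```text
in deck [0.0002 0.1202 0.0577] F [-0.1 -0.1 -1.7] w 0.605
in deck [0.0002 0.1204 0.0577] F [-0.2 -0.3 -1.4] w 0.609
```

View pics/s24c.png

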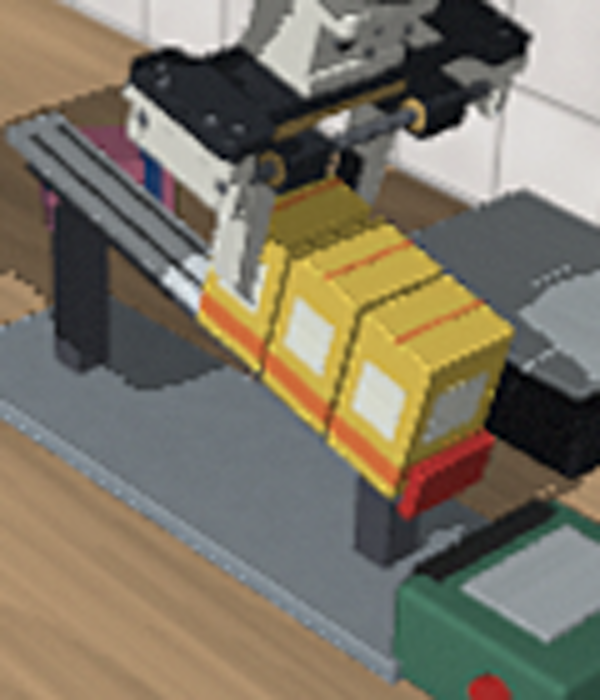

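Call:
jog_arm(translation=[[0,0,1.5],[0,0,1],[0,0,0.5],[0,0,0],[0,0,0]], turn=[[0,0,0],[0,0,0],[0,0,0],[0,0,0],[0,0,0]], fingers=[50,50,50,50,50])

```text
time: 27.27
ee_pos: [0.6259, 0.0032, 0.153]
orientation: [-0.086, 0.695, 0.709, 0.083]
force: [-4.2, -4.4, 9.7]
width: 0.601
```

Firm on the deck. Release and retract straight.

Call:
jog_arm(translation=[[0,0,0],[0,0,0],[0,0,0],[0,0,0],[0,0,0],[0,0,0],[0,0,-20],[0,0,-30],[0,0,-40],[0,0,-40],[0,0,0],[0,0,0],[0,0,0]], turn=[[0,0,0],[0,0,0],[0,0,0],[0,0,0],[0,0,0],[0,0,0],[0,0,0],[0,0,0],[0,0,0],[0,0,0],[0,-0.12,0],[0,-0.12,0],[0,0,0]], fingers=[100,100,100,100,100,100,100,100,100,100,100,100,100])

```text
time: 28.35
ee_pos: [0.627, -0.0262, 0.2792]
orientation: [0.002, 0.699, 0.715, -0.003]
force: [0.2, 1.3, 0.4]
width: 0.999
```

Call:
jog_arm(translation=[[0,-36,0],[0,-36,0],[0,-36,0],[0,-36,0],[0,-36,0],[0,0,0]], turn=[[0,0,0],[0,0,0],[0,0,0],[0,0,0],[0,0,0],[0,0,0]], fingers=[100,100,100,100,100,100])

```text
time: 28.85
ee_pos: [0.4428, -0.0307, 0.2793]
orientation: [-0.001, 0.7, 0.715, 0.0]
force: [-0.0, 0.3, 1.2]
width: 0.999
```

```bash
python3 -c "
from h import *
s=snap('side','pics/s25.png');crop(s,'pics/s25c.png',220,140,350,280,5.7)
s=snap('top','pics/t25.png');crop(s,'pics/t25c.png',170,160,390,300,3.6)
deckpos()"
```

```text
in deck [-0.1801  0.121   0.1853] F [ 0.6 -0.3 -0.4] w 0.999
```

View pics/s25c.png

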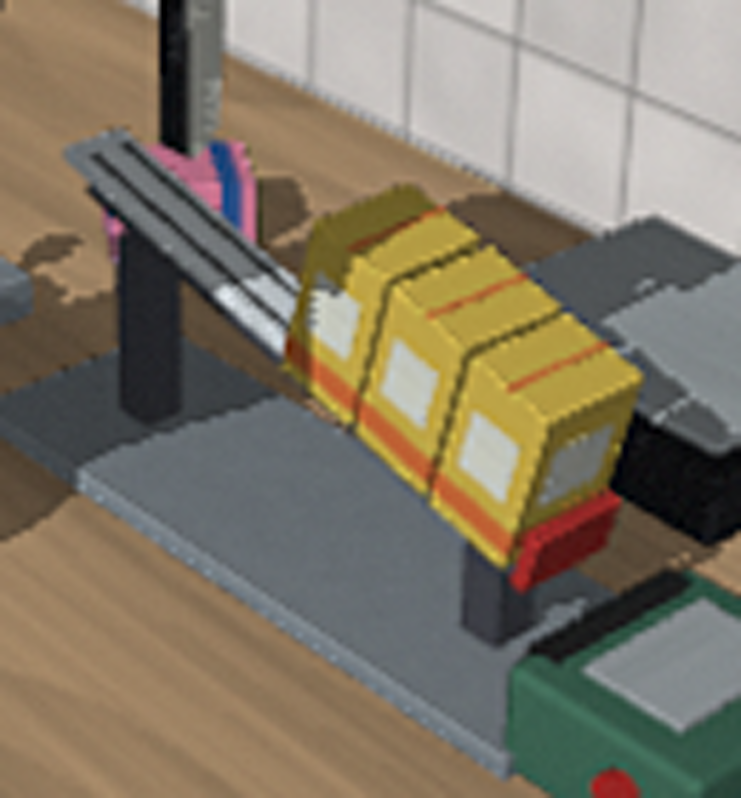

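View pics/t25c.png

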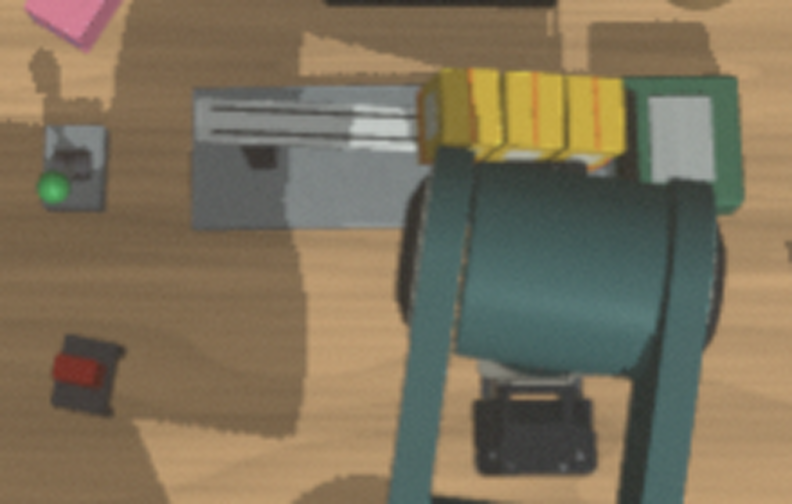

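View pics/s25.png

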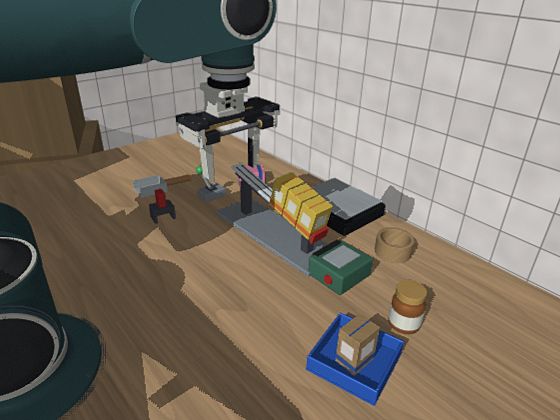

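View pics/t25.png

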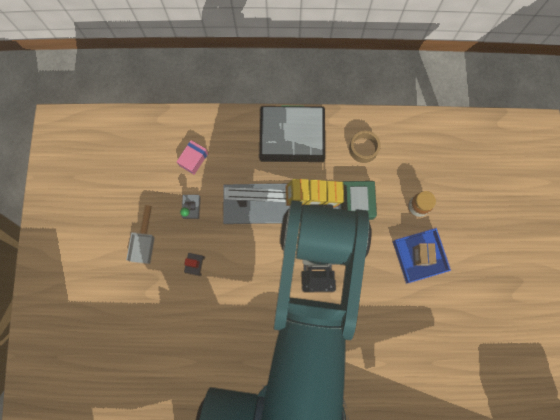

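```bash
python3 - <<'E'
from h import *
t=load('top');s=load('side')
hi=boxc(.056,.044,.08); lo=boxc(.056,.044,0)
R,tt=deckT()
T=lambda q:(R@Rz(q[2]),tt+R@np.array([q[0],q[1],0]))
S=lambda p:unc(p,(220,140),5.7);A=lambda p:unc(p,(170,160),3.6)
for n,H,L,tp in [(0,dict(BL=(467,352),BR=(547,415),TR=(640,378),TL=(560,312)),dict(BL=(430,495),BR=(510,568)),dict(TL=(568,76),TR=(622,79),BR=(625,155))),
 (1,dict(BL=(388,284),BR=(467,352)),dict(BL=(354,430),BR=(430,495)),dict(TL=(506,72),TR=(563,75),BR=(566,152),BL=(506,150))),
 (2,dict(),dict(BL=(286,368),BR=(354,430)),dict(TL=(441,68),TR=(500,71),BR=(505,150),))]:
    o=[(s,hi[k],S(p)) for k,p in H.items()]+[(s,lo[k],S(p)) for k,p in L.items()]+[(t,hi[k],A(p)) for k,p in tp.items()]
    q,r=fit(o,[0,.03+n*.046,0],T); print(n,q.round(4)); print(r.tolist())
# deck end check: project rail corners
E
```

```text
0 [-0.0012  0.0254 -0.0023]
[[-0.0, 0.7], [-0.4, 1.3], [0.6, -0.6], [1.1, -0.1], [-0.8, 1.3], [-2.1, 0.1], [-0.4, -0.3], [-0.1, -0.3], [-0.2, -1.3]]
1 [-0.0008  0.0722  0.0089]
[[0.1, 0.7], [-0.6, -0.1], [-0.4, 0.9], [-1.4, 0.5], [0.0, -0.2], [-0.2, -0.3], [-0.2, -1.4], [0.7, -1.4]]
2 [-0.0004  0.1196  0.0373]
[[-0.9, 0.5], [-0.7, 0.0], [0.6, 0.1], [0.2, -0.5], [0.0, -1.9]]
```

```bash
python3 -c "
from h import *
s=load('side');crop(s,'pics/s26.png',130,170,200,230,10)
t=load('top');crop(t,'pics/t26.png',175,245,215,285,14)"
```

```text
(no output)
```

View pics/s26.png

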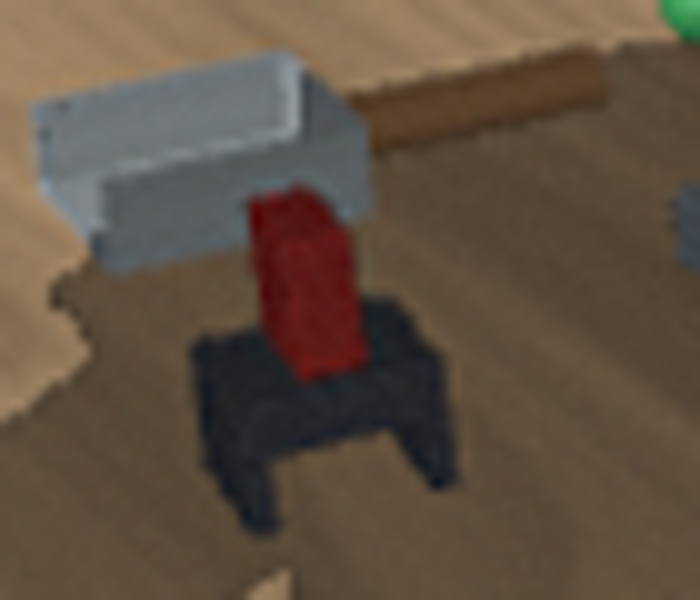

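View pics/t26.png

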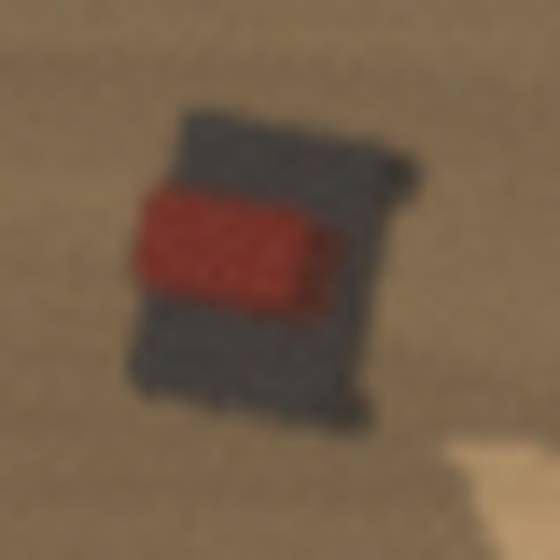

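```bash
python3 - <<'E'
from h import *
t=load('top');s=load('side')
S=lambda p:unc(p,(130,170),10);A=lambda p:unc(p,(175,245),14)
f=boxc(.058,.044,.04); fn=boxc(.02,.034,.082); f0=boxc(.058,.044,0)
o=[(t,fn['TL'],A((150,185))),(t,fn['TR'],A((308,212))),(t,fn['BR'],A((298,308))),(t,fn['BL'],A((138,280))),
 (t,f['TL'],A((188,108))),(t,f['TR'],A((395,155))),(t,f['BR'],A((350,418))),(t,f['BL'],A((132,375))),
 (s,fn['BL'],S((250,205))),(s,fn['BR'],S((290,240))),(s,fn['TR'],S((350,230))),
 (s,f0['BR'],S((260,530))),(s,f0['TR'],S((447,490)))]
q,r=fit(o,[.437,.297,-.16]); print(q,r.tolist())
goto([q[0],q[1],.2]); relturn(Rz(q[2])@R0)
E
```

```text
[ 0.43856424  0.29944291 -0.15781851] [[0.0, -0.4], [0.7, -0.3], [-0.0, 0.0], [-0.6, -0.1], [-0.1, -0.2], [0.1, -0.9], [-0.7, 0.3], [-0.2, 0.8], [-0.8, -0.6], [-0.7, 1.3], [0.7, 0.5], [-0.3, 1.5], [1.6, -0.2]]
t 28.95 pos [ 0.4462 -0.0309  0.2788] tool shift mm [330.3  -0.6  79.4]
turn [-0.001 -0.002  0.179]
```

Call:
jog_arm(translation=[[33,0,0],[33,0,0],[33,0,0],[33,0,0],[33,0,0],[33,0,0],[33,0,0],[33,0,0],[33,0,0],[33,0,0],[0,0,30],[0,0,40],[0,0,40],[0,0,0],[0,0,0]], turn=[[0,0,0.09],[0,0,0.09],[0,0,0],[0,0,0],[0,0,0],[0,0,0],[0,0,0],[0,0,0],[0,0,0],[0,0,0],[0,0,0],[0,0,0],[0,0,0],[0,0,0],[0,0,0]], fingers=[100,100,100,100,100,100,100,100,100,100,100,100,100,100,100])

```text
time: 30.2
ee_pos: [0.4896, 0.2955, 0.1664]
orientation: [-0.002, 0.761, 0.649, -0.003]
force: [-0.3, -0.5, 1.7]
width: 1.004
```

```bash
python3 -c "
from h import *
s=snap('side','pics/s27.png');crop(s,'pics/s27c.png',100,100,250,240,4)
goto([.4386,.2994,.064]); relturn(Rz(-.158)@R0)"
```

```text
t 30.25 pos [0.4905 0.2958 0.169 ] tool shift mm [ -4.6 -51.4 105.2]
turn [-0.004  0.001 -0.001]
```

View pics/s27c.png

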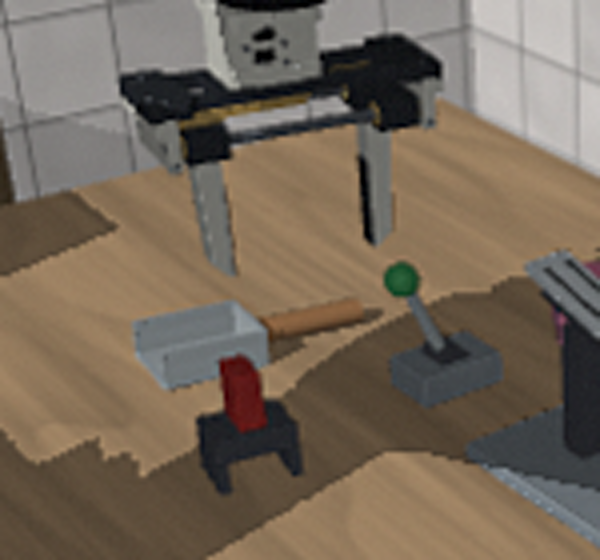

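Correct laterally first (turn came before the shift), then descend.

Call:
jog_arm(translation=[[-2,-26,0],[-2,-26,0],[0,0,30],[0,0,25],[0,0,0],[0,0,0]], turn=[[0,0,0],[0,0,0],[0,0,0],[0,0,0],[0,0,0],[0,0,0]], fingers=[100,100,70,70,70,70])

```text
time: 30.75
ee_pos: [0.4384, 0.3, 0.1153]
orientation: [-0.001, 0.761, 0.649, -0.001]
force: [1.0, 0.6, 1.2]
width: 0.762
```

```bash
python3 -c "
from h import *
s=snap('side','pics/s28.png');crop(s,'pics/s28c.png',100,100,250,240,4)
goto([.4386,.2994,.064]); relturn(Rz(-.158)@R0)"
```

```text
t 30.8 pos [0.4389 0.3002 0.1161] tool shift mm [-0.9 -0.1 52.1]
turn [-0.001 -0.001 -0.001]
```

View pics/s28c.png

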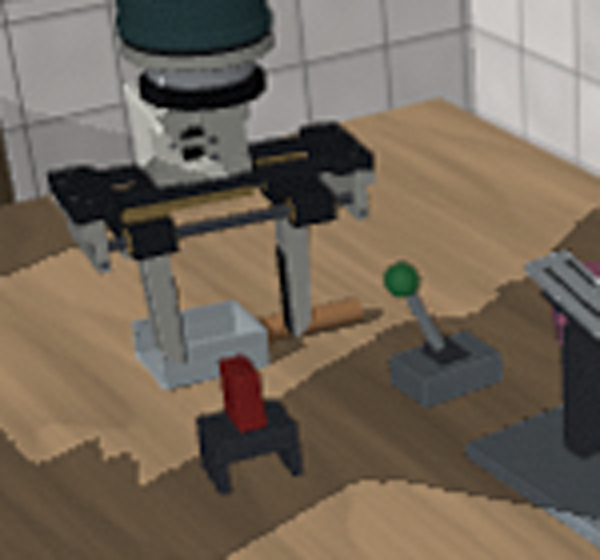

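Call:
jog_arm(translation=[[0,0,25],[0,0,17],[0,0,9],[0,0,0],[0,0,0],[0,0,0],[0,0,0],[0,0,0],[0,0,0],[0,0,0],[0,0,0],[0,0,0],[0,0,0]], turn=[[0,0,0],[0,0,0],[0,0,0],[0,0,0],[0,0,0],[0,0,0],[0,0,0],[0,0,0],[0,0,0],[0,0,0],[0,0,0],[0,0,0],[0,0,0]], fingers=[70,70,70,70,10,10,10,10,10,10,10,10,10], newtons=40)

```text
time: 31.88
ee_pos: [0.4376, 0.2996, 0.0622]
orientation: [-0.001, 0.761, 0.649, -0.001]
force: [0.8, -0.3, 0.2]
width: 0.214
```

```bash
python3 -c "
from h import *
s=snap('side','pics/s29.png');crop(s,'pics/s29c.png',100,100,250,240,4)
goto([.4386,.2994,.064]); relturn(Rz(-.158)@R0); deckpos()"
```

```text
t 31.93 pos [0.4376 0.2997 0.0623] tool shift mm [-0.1  1.  -1.7]
turn [-0.003  0.001 -0.001]
in deck [-0.1817  0.3908 -0.1036] F [-0.8 -0.7 -0. ] w 0.213
```

View pics/s29c.png

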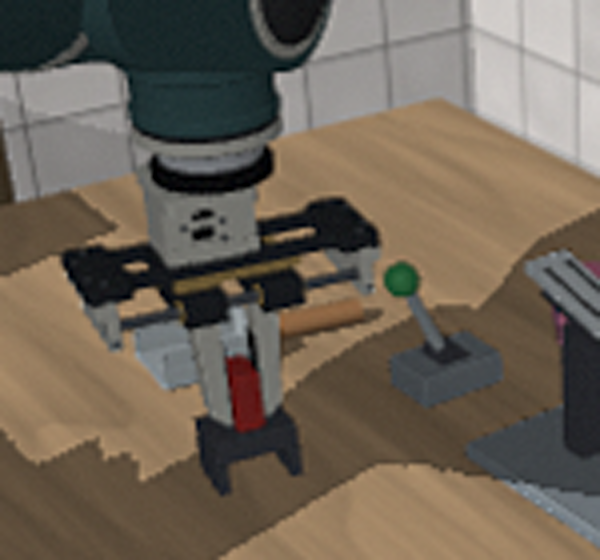

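Call:
jog_arm(translation=[[0,0,-12],[0,0,-25],[0,0,-35],[0,0,-35],[0,0,-35],[0,0,-35],[0,0,-25],[0,0,0]], turn=[[0,0,0],[0,0,0],[0,0,0],[0,0,0],[0,0,0],[0,0,0],[0,0,0],[0,0,0]], fingers=[10,10,10,10,10,10,10,10])

```text
time: 32.6
ee_pos: [0.4389, 0.3003, 0.2708]
orientation: [-0.0, 0.761, 0.649, 0.002]
force: [-0.3, 0.2, -3.0]
width: 0.212
```

```bash
python3 -c "
from h import *
deckgo(.185,.13); deckpos()"
```

```text
P [0.6247 0.0482 0.2402]
t 32.6 pos [0.4389 0.3003 0.2708] tool shift mm [-219.7  223.2   30.3]
turn [ 0.025  0.236 -0.179]
in deck [-0.1804  0.4409  0.0988] F [-0.3  0.2 -3. ] w 0.212
```

Call:
jog_arm(translation=[[-22,22,0],[-22,22,0],[-22,22,0],[-22,22,0],[-22,22,0],[-22,22,0],[-22,22,0],[-22,22,0],[-22,22,0],[-22,25,0],[0,0,0],[0,0,0],[0,0,0],[0,0,0],[0,0,0],[0,0,0]], turn=[[0,0,0],[0,0,0],[0,0,0],[0,0,0],[0,0,0],[0,0,0],[0,0,0],[0,0,0],[0,0,0],[0,0,0],[0,0,-0.09],[0,0,-0.09],[0,0.12,0],[0,0.12,0],[0,0,0],[0,0,0]], fingers=[10,10,10,10,10,10,10,10,10,10,10,10,10,10,10,10])

```text
time: 33.93
ee_pos: [0.6232, 0.0458, 0.2626]
orientation: [-0.086, 0.696, 0.709, 0.081]
force: [-0.4, 0.3, -3.4]
width: 0.216
```

```bash
python3 -c "
from h import *
s=snap('side','pics/s30.png');crop(s,'pics/s30c.png',190,80,350,260,3.3)
deckgo(.18,.08); deckpos()"
```

```text
P [0.6245 0.0552 0.1905]
t 33.98 pos [0.6233 0.0465 0.2631] tool shift mm [-8.6  1.7 72.6]
turn [-0.004  0.004 -0.002]
in deck [-0.0014  0.1889  0.1526] F [ 0.5  0.6 -3.2] w 0.216
```

View pics/s30c.png

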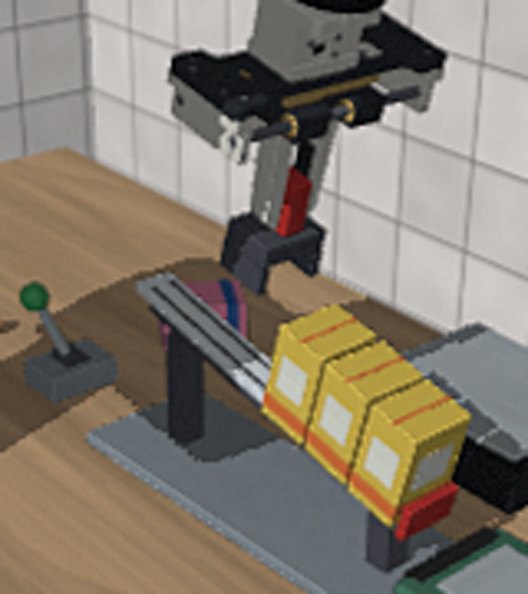

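Call:
jog_arm(translation=[[-9,2,0],[0,0,25],[0,0,25],[0,0,15],[0,0,8],[0,0,0],[0,0,0]], turn=[[0,0,0],[0,0,0],[0,0,0],[0,0,0],[0,0,0],[0,0,0],[0,0,0]], fingers=[10,10,10,10,10,10,10])

```text
time: 34.57
ee_pos: [0.6253, 0.056, 0.1915]
orientation: [-0.086, 0.694, 0.71, 0.082]
force: [1.0, -0.0, -3.2]
width: 0.214
```

```bash
python3 -c "
from h import *
s=snap('side','pics/s31.png');crop(s,'pics/s31c.png',220,130,320,230,6)
deckgo(.18,.043); deckpos()"
```

```text
P [0.6243 0.064  0.1546]
t 34.62 pos [0.6256 0.0558 0.1921] tool shift mm [-1.  -1.  38.4]
turn [-0.002  0.001  0.   ]
in deck [0.0011 0.181  0.0814] F [ 0.4  0.8 -3.6] w 0.213
```

View pics/s31c.png

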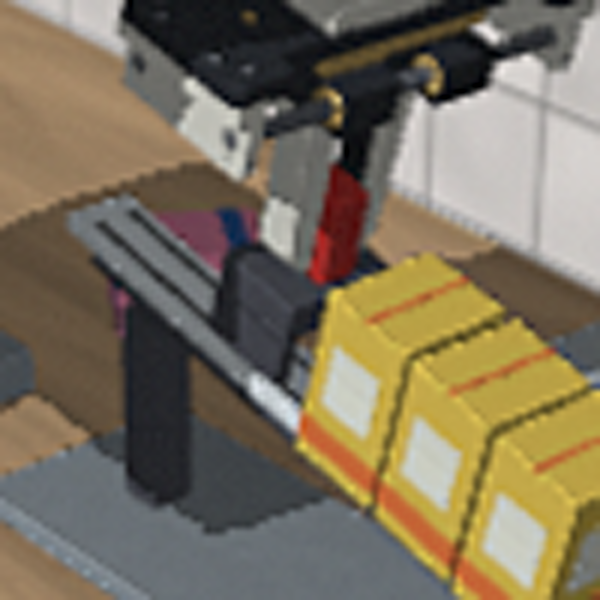

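Call:
jog_arm(translation=[[0,-1,4],[0,0,5],[0,0,5],[0,0,4],[0,0,4],[0,0,0],[0,0,0]], turn=[[0,0,0],[0,0,0],[0,0,0],[0,0,0],[0,0,0],[0,0,0],[0,0,0]], fingers=[10,10,10,10,10,10,10])

```text
time: 35.2
ee_pos: [0.6239, 0.0611, 0.1691]
orientation: [-0.087, 0.695, 0.709, 0.082]
force: [-0.1, -0.3, -4.3]
width: 0.213
```

```bash
python3 -c "
from h import *
deckpos()
s=snap('side','pics/s32.png');crop(s,'pics/s32c.png',220,130,320,230,6)
deckpos()"
```

```text
in deck [-0.0005  0.1807  0.0578] F [-0.1 -0.3 -4.3] w 0.213
in deck [-0.0004  0.1807  0.0582] F [ 0.8  0.7 -3.7] w 0.211
```

View pics/s32c.png

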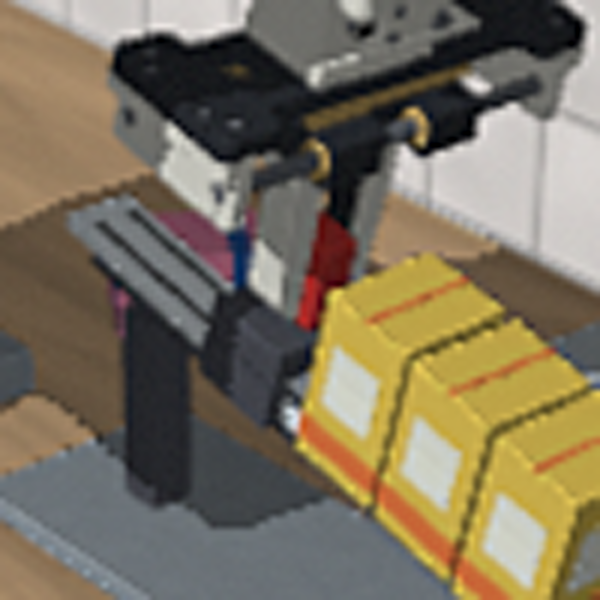

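Call:
jog_arm(translation=[[0,0,4],[0,0,4],[0,0,4],[0,0,2],[0,0,0],[0,0,0]], turn=[[0,0,0],[0,0,0],[0,0,0],[0,0,0],[0,0,0],[0,0,0]], fingers=[10,10,10,10,10,10])

```text
time: 35.75
ee_pos: [0.6238, 0.0644, 0.1557]
orientation: [-0.086, 0.695, 0.709, 0.082]
force: [-0.1, -0.0, -4.1]
width: 0.212
```

```bash
python3 -c "
from h import *
deckpos()
s=snap('side','pics/s33.png');crop(s,'pics/s33c.png',220,130,320,230,6)
"
```

```text
in deck [-0.0005  0.1807  0.044 ] F [-0.1 -0.  -4.1] w 0.212
```

View pics/s33c.png

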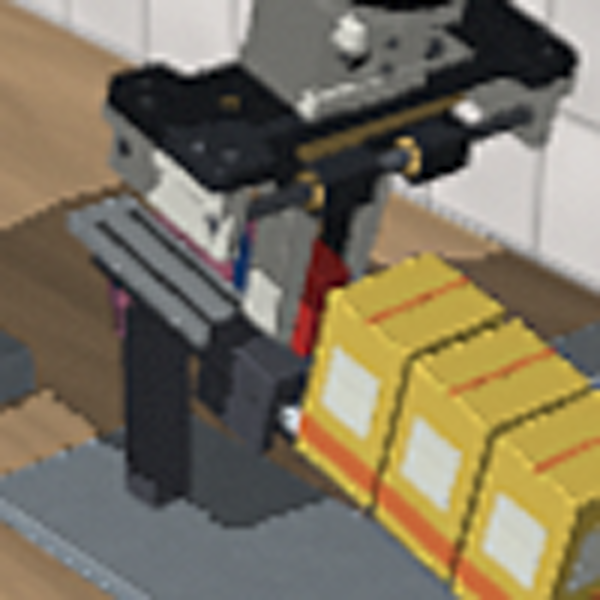

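Call:
jog_arm(translation=[[-4,0,0],[-4,0,0],[-3,0,0],[0,0,0],[0,0,2],[0,0,1],[0,0,0],[0,0,0]], turn=[[0,0,0],[0,0,0],[0,0,0],[0,0,0],[0,0,0],[0,0,0],[0,0,0],[0,0,0]], fingers=[10,10,10,10,10,10,10,10])

```text
time: 36.47
ee_pos: [0.624, 0.0545, 0.1502]
orientation: [-0.086, 0.695, 0.709, 0.083]
force: [0.3, 0.4, -4.1]
width: 0.21
```

```bash
python3 -c "
from h import *
deckpos()
s=snap('side','pics/s34.png');crop(s,'pics/s34c.png',220,130,320,230,6)
"
```

```text
in deck [-0.0005  0.1698  0.041 ] F [ 0.3  0.4 -4.1] w 0.21
```

View pics/s34c.png

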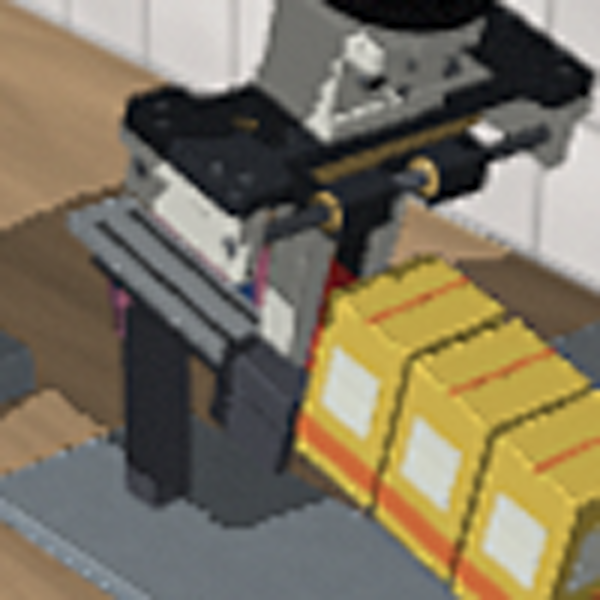

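Gap looks a few mm. Lower until contact.

Call:
jog_arm(translation=[[0,0,1],[0,0,1],[0,0,0],[0,0,0]], turn=[[0,0,0],[0,0,0],[0,0,0],[0,0,0]], fingers=[10,10,10,10])

```text
time: 36.85
ee_pos: [0.6241, 0.0548, 0.1493]
orientation: [-0.086, 0.695, 0.709, 0.083]
force: [-4.1, -1.8, 4.9]
width: 0.214
```

Call:
jog_arm(translation=[[0,0,0],[0,0,0],[0,0,0],[0,0,0],[0,0,0],[0,0,0],[0,0,-15],[0,0,-25],[0,0,-40],[0,0,-40],[0,0,0]], turn=[[0,0,0],[0,0,0],[0,0,0],[0,0,0],[0,0,0],[0,0,0],[0,0,0],[0,0,0],[0,0,0],[0,0,0],[0,0,0]], fingers=[60,60,60,60,60,60,60,60,60,60,60])

```text
time: 37.77
ee_pos: [0.6264, 0.025, 0.2746]
orientation: [-0.082, 0.695, 0.71, 0.086]
force: [-0.2, 0.5, 2.7]
width: 0.6
```

Call:
jog_arm(translation=[[0,-36,0],[0,-36,0],[0,-36,0],[0,-36,0],[0,-36,0],[0,0,0],[0,0,0],[0,0,0]], turn=[[0,0,0],[0,0,0],[0,0,0],[0,0,0],[0,0,0],[0,-0.12,0],[0,-0.12,0],[0,0,0]], fingers=[0,0,0,0,0,0,0,0])

```text
time: 38.43
ee_pos: [0.4447, 0.0234, 0.2674]
orientation: [0.003, 0.699, 0.715, -0.002]
force: [-1.0, 1.4, -0.2]
width: 0.075
```

```bash
python3 -c "
from h import *
s=snap('side','pics/s35.png');crop(s,'pics/s35c.png',180,120,350,270,4.7)
t=snap('top','pics/t35.png');crop(t,'pics/t35c.png',170,160,390,300,3.6)
deckpos()
"
```

```text
in deck [-0.1802  0.1711  0.1601] F [ 0.4 -0.3  0.1] w 0.015
```

View pics/s35c.png

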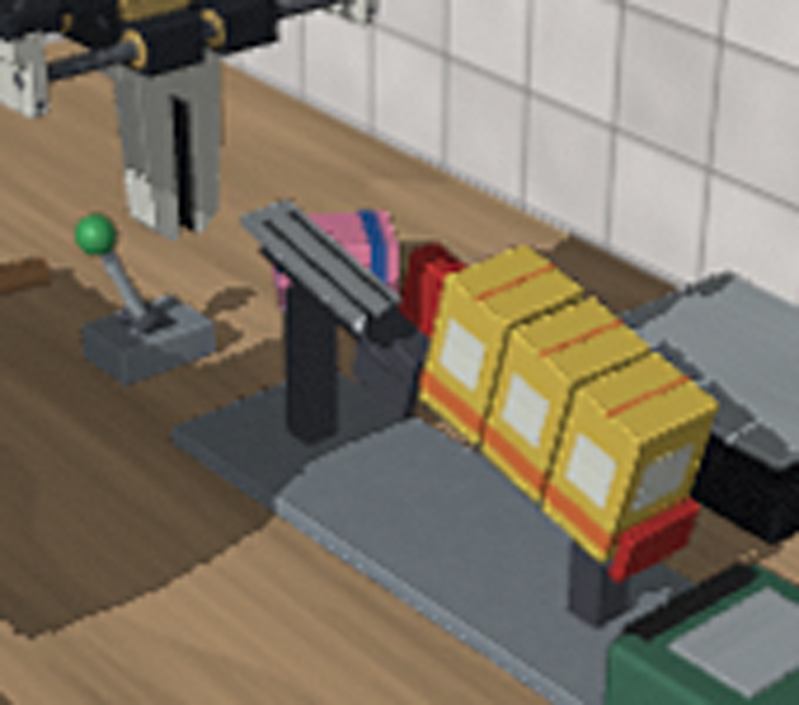

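View pics/t35c.png

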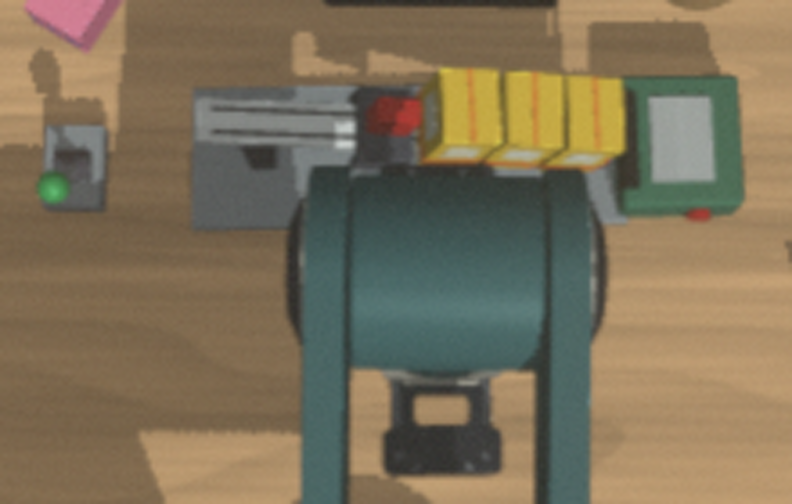

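```bash
python3 -c "
from h import *
s=load('side');crop(s,'pics/s36.png',225,150,295,215,11)
t=load('top');crop(t,'pics/t36.png',250,170,310,215,13)
R,tt=deckT(); Rf=R; tf=tt+R@np.array([0,.1698,-.022])
for n,s_,off,k in (('s',s,(225,150),11),('t',t,(250,170),13)):
    im=cv2.imread('pics/%s36.png'%n)
    for X,Y,z in ((.058,.044,.04),(.02,.034,.082),(.058,.044,0)):
        b=boxc(X,Y,z); pts=proj(s_,[Rf@np.array(b[q])+tf for q in ('TL','TR','BR','BL')])
        p=((pts-np.array(off)+.5)*k-.5).round().astype(int)
        cv2.polylines(im,[p.reshape(-1,1,2)],True,(0,255,0),1)
    cv2.imwrite('pics/%s36.png'%n,im)
"
```

```text
(no output)
```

View pics/s36.png

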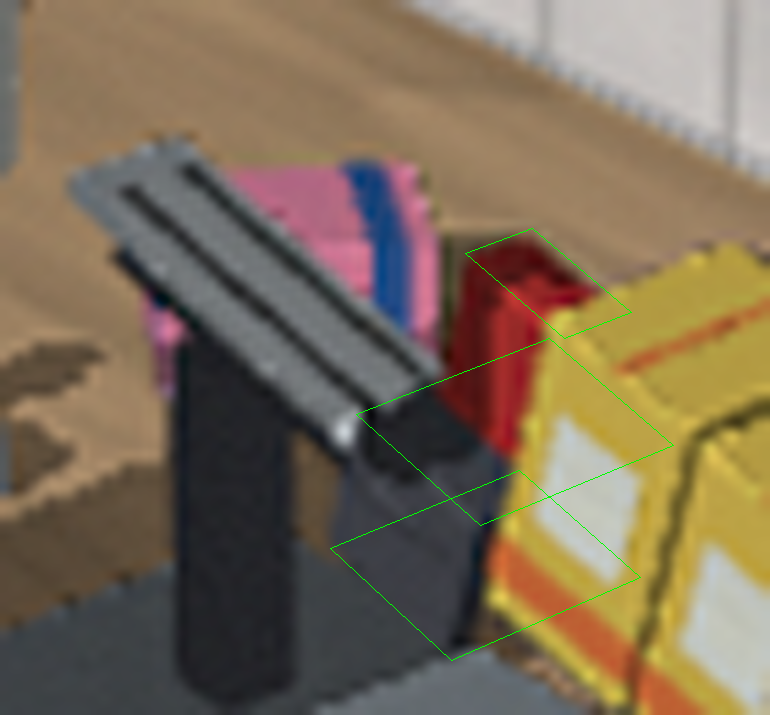

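View pics/t36.png

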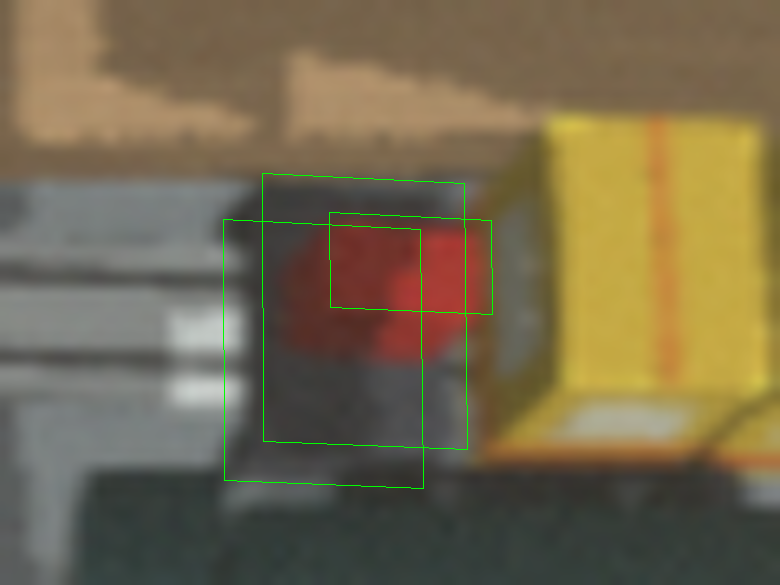

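```bash
python3 -c "
from h import *
t=load('top');crop(t,'pics/t37.png',170,185,210,225,14)
s=load('side');crop(s,'pics/s37.png',185,155,235,205,12)
goto([.52,.318,.2]); relturn(R0)
"
```

```text
t 38.53 pos [0.4449 0.0237 0.2662] tool shift mm [292.3  82.2  66.7]
turn [-0.002 -0.002  0.024]
```

View pics/t37.png

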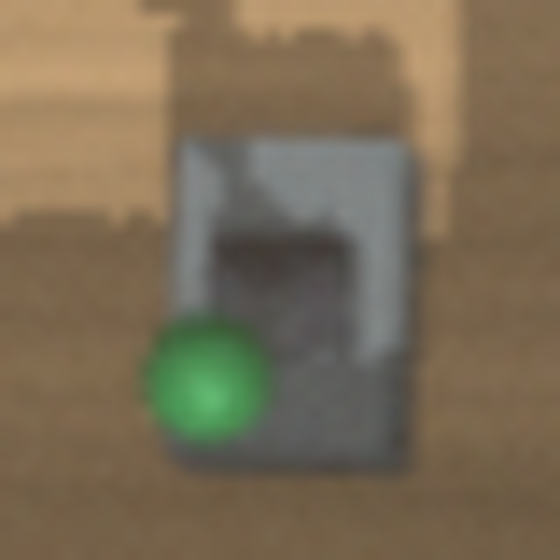

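View pics/s37.png

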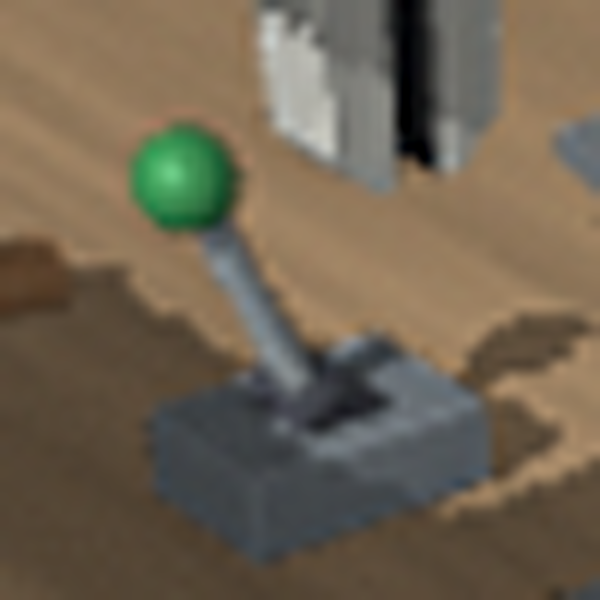

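```bash
python3 - <<'E'
from h import *
t=load('top');s=load('side')
a=unc((208,382),(170,185),14);b=unc((183,178),(185,155),12)
o1,d1=ray(t,a);o2,d2=ray(s,b)
A=np.stack([d1,-d2],1);k=np.linalg.lstsq(A,o2-o1,rcond=None)[0]
print(o1+d1*k[0],o2+d2*k[1])
for p in ((175,140),(410,140),(405,465),(172,465)): print(atz(t,unc(p,(170,185),14),.03))
print(atz(t,unc((280,300),(170,185),14),.03))
E
```

```text
[0.57694741 0.32046506 0.09674095] [0.57760021 0.32011445 0.09679636]
[0.64246574 0.34456619 0.03      ]
[0.642862   0.29454285 0.03      ]
[0.57298094 0.2923908  0.03      ]
[0.57251175 0.34147614 0.03      ]
[0.60804273 0.32045177 0.03      ]
```

Call:
jog_arm(translation=[[33,9,0],[33,9,0],[33,9,0],[33,9,0],[33,9,0],[33,9,0],[33,9,0],[33,9,0],[30,10,0],[0,0,0]], turn=[[0,0,0],[0,0,0],[0,0,0],[0,0,0],[0,0,0],[0,0,0],[0,0,0],[0,0,0],[0,0,0],[0,0,0.024]], fingers=[0,0,0,0,0,0,0,0,0,0])

```text
time: 39.37
ee_pos: [0.5219, 0.3216, 0.2634]
orientation: [-0.003, 0.707, 0.707, -0.002]
force: [-0.7, -0.5, 0.4]
width: 0.004
```

```bash
python3 -c "
from h import *
goto([.53,.318,.092]); relturn(R0)
"
```

```text
t 39.37 pos [0.5219 0.3216 0.2634] tool shift mm [ -4.    9.3 171.3]
turn [-0.007 -0.002 -0.001]
```

Call:
jog_arm(translation=[[-2,0,40],[0,0,40],[0,0,40],[0,0,35],[0,0,18],[0,0,0],[0,0,0]], turn=[[0,0,0],[0,0,0],[0,0,0],[0,0,0],[0,0,0],[0,0,0],[0,0,0]], fingers=[0,0,0,0,0,0,0])

```text
time: 39.95
ee_pos: [0.5206, 0.3152, 0.0918]
orientation: [-0.002, 0.709, 0.705, -0.002]
force: [1.0, 0.9, 1.0]
width: 0.002
```

```bash
python3 -c "
from h import *
s=snap('side','pics/s38.png');crop(s,'pics/s38c.png',130,100,260,230,5)
goto([.62,.32,.089])
"
```

```text
t 40.0 pos [0.5212 0.3157 0.0933] tool shift mm [ 4.7 98.8  4. ]
```

View pics/s38c.png

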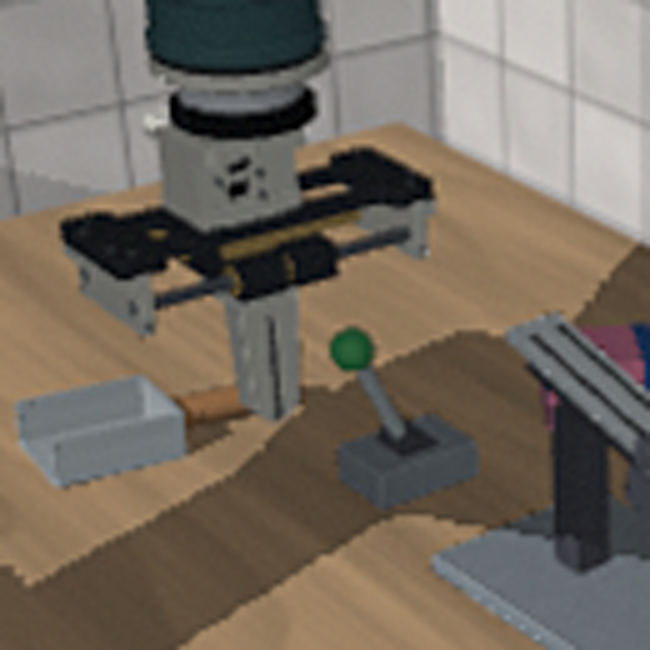

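Call:
jog_arm(translation=[[4,10,3],[0,10,0],[0,8,0],[0,8,0],[0,8,0],[0,8,0],[0,8,0],[0,8,0],[0,8,0],[0,6,0],[0,0,0]], turn=[[0,0,0],[0,0,0],[0,0,0],[0,0,0],[0,0,0],[0,0,0],[0,0,0],[0,0,0],[0,0,0],[0,0,0],[0,0,0]], fingers=[0,0,0,0,0,0,0,0,0,0,0])

```text
time: 40.92
ee_pos: [0.6033, 0.3198, 0.0885]
orientation: [-0.001, 0.708, 0.706, -0.001]
force: [-0.3, -0.2, -0.3]
width: 0.004
```

```bash
python3 -c "
from h import *
s=snap('side','pics/s39.png');crop(s,'pics/s39c.png',130,100,260,230,5)
goto([.62,.32,.089])
"
```

```text
t 40.97 pos [0.6027 0.3198 0.0885] tool shift mm [ 0.2 17.3 -0.6]
```

View pics/s39c.png

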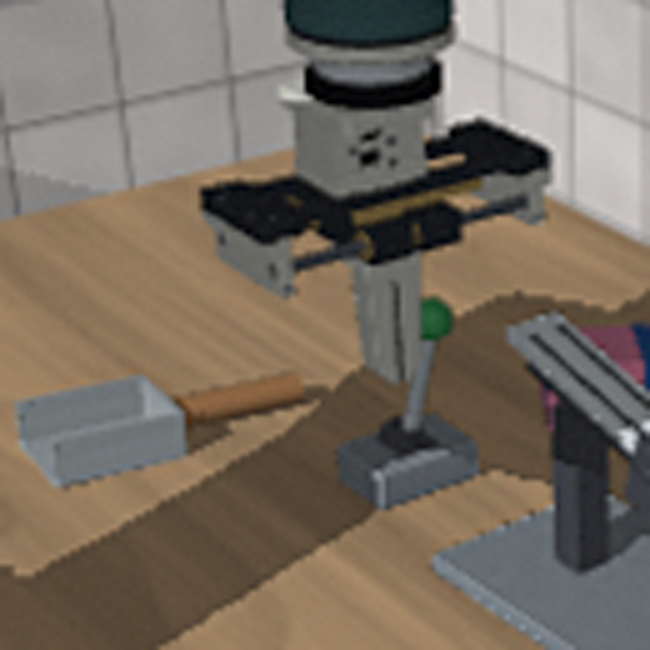

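Call:
jog_arm(translation=[[0,5,0],[0,5,0],[0,4,0],[0,4,0],[0,0,0]], turn=[[0,0,0],[0,0,0],[0,0,0],[0,0,0],[0,0,0]], fingers=[0,0,0,0,0])

```text
time: 41.38
ee_pos: [0.6207, 0.3199, 0.0887]
orientation: [-0.001, 0.708, 0.706, -0.001]
force: [-0.9, -0.1, 0.1]
width: 0.008
```

Call:
jog_arm(translation=[[0,3,0],[0,2,0],[0,2,0],[0,0,0]], turn=[[0,0,0],[0,0,0],[0,0,0],[0,0,0]], fingers=[0,0,0,0])

```text
time: 41.72
ee_pos: [0.6223, 0.3201, 0.0884]
orientation: [-0.005, 0.708, 0.706, -0.006]
force: [-51.4, -6.3, 19.9]
width: 0.01
```

```bash
python3 -c "
from h import *
s=snap('side','pics/s40.png');crop(s,'pics/s40c.png',130,100,260,230,5)
goto([.62,.32,.089])
"
```

```text
t 41.77 pos [0.6223 0.3201 0.0885] tool shift mm [-0.1 -2.3 -0.5]
```

View pics/s40c.png

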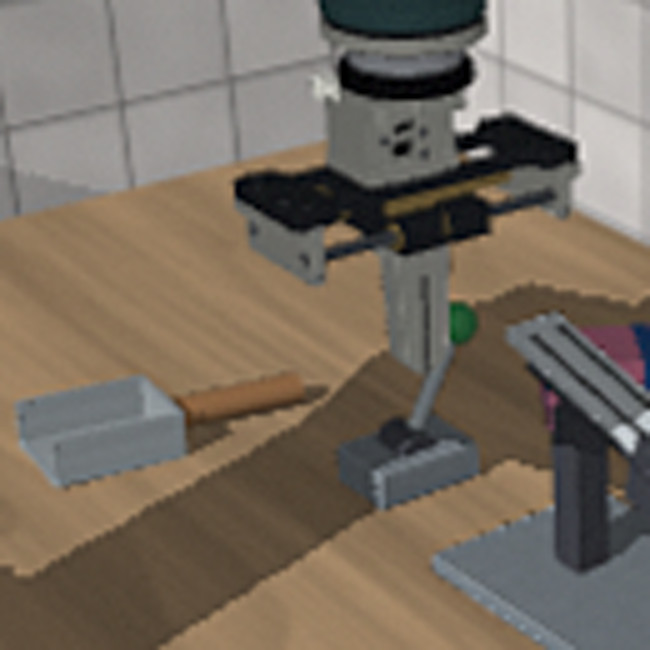

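Call:
jog_arm(translation=[[0,-10,0],[0,-20,0],[0,-30,0],[0,0,-40],[0,0,-40],[0,0,-40],[0,0,-40],[0,-40,0],[0,-40,0],[0,-40,0],[0,0,0]], turn=[[0,0,0],[0,0,0],[0,0,0],[0,0,0],[0,0,0],[0,0,0],[0,0,0],[0,0,0],[0,0,0],[0,0,0],[0,0,0]], fingers=[0,0,0,0,0,0,0,0,0,0,0])

```text
time: 42.68
ee_pos: [0.4433, 0.3206, 0.2504]
orientation: [-0.001, 0.707, 0.707, -0.0]
force: [-0.3, -1.5, -0.3]
width: 0.006
```

```bash
python3 -c "
from h import *
s=snap('side','pics/s41.png')
t=snap('top','pics/t41.png');crop(t,'pics/t41c.png',170,160,390,300,3.6)
crop(s,'pics/s41c.png',180,140,350,270,4.7)
tool()
"
```

```text
(no output)
```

View pics/s41.png

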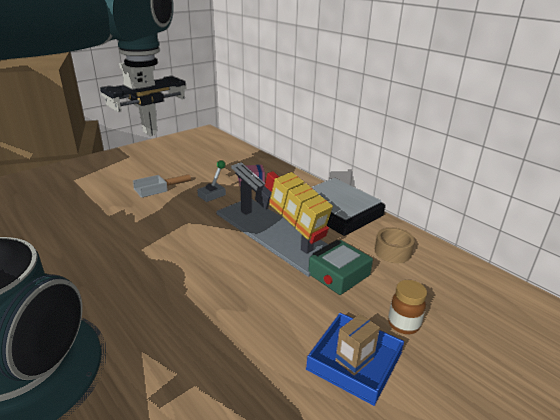

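View pics/t41c.png

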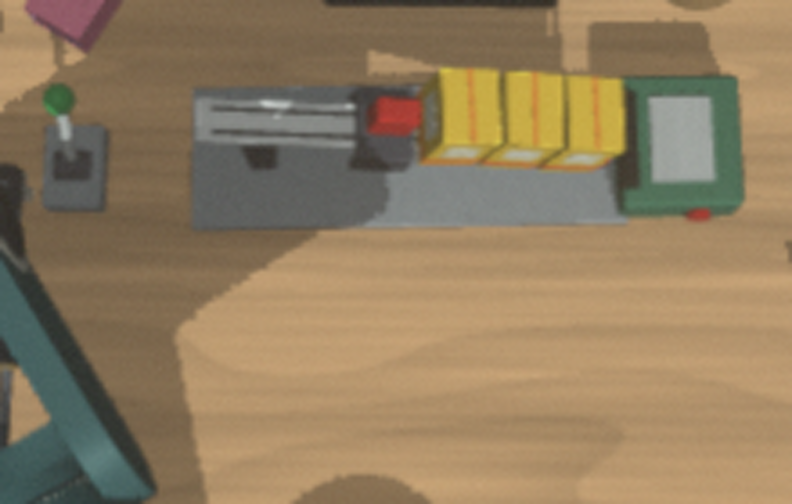

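View pics/s41c.png

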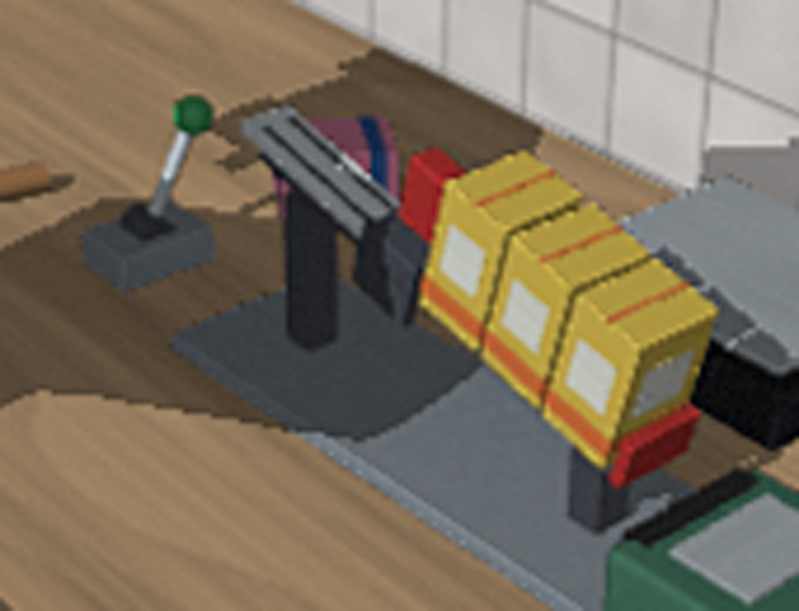

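```bash
python3 - <<'E'
from h import *
t=load('top');s=load('side')
a=unc((59,100),(170,160),3.6);b=unc((193,115),(180,140),4.7)
o1,d1=ray(t,a);o2,d2=ray(s,b)
k=np.linalg.lstsq(np.stack([d1,-d2],1),o2-o1,rcond=None)[0]
p=o1+d1*k[0]; q=o2+d2*k[1]; print(p,q)
p0=np.array([.577,.32,.0968]); c=np.linalg.norm(p[[0,2]]-p0[[0,2]]); print('swing',2*np.arcsin(c/2/.08))
crop(t,'pics/t42.png',255,170,315,215,13)
E
```

```text
[0.64836909 0.32038372 0.09268115] [0.6489464  0.32004644 0.09275572]
swing 0.9263683593388922
```

View pics/t42.png

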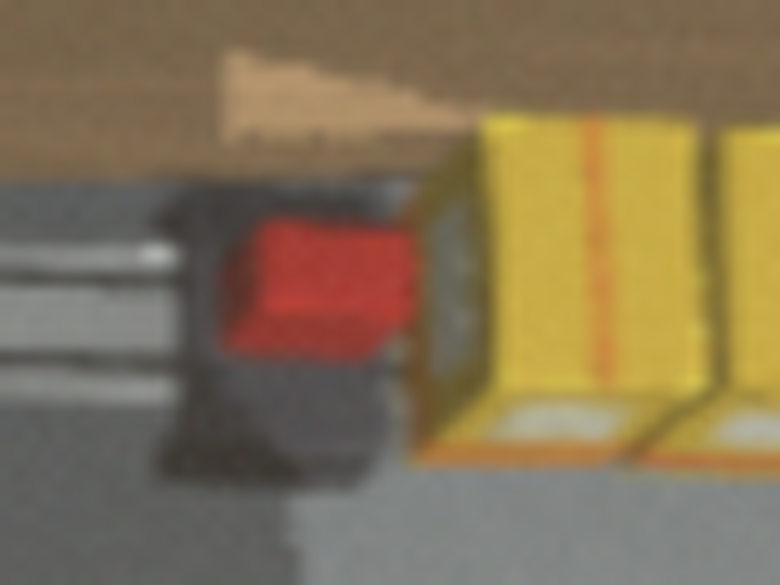

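```bash
python3 -c "
from plant import manip
print(manip.hand_in())"
```

```text
the job is handed in; nothing more can be done
None
```

I carried out all four steps in order and handed the job in at about 43 s of the 210 s allowed. The hand-in reports no verdict, so this is based on my own last checks.

- **Brown carton:** it stands in the blue tray, released.
- **Yellow cartons:** only three were there. A camera fit of the rail positions put them at y ≈ 25, 72 and 120 mm, within about 1 mm of centre. They stand 2–4 mm apart, turned at most 0.04 rad.
- **Follower:** it sits astride the rail at y ≈ 170 mm, about 5 mm behind the top carton. I set it down until the force reading showed contact. An outline of its seated position projected onto the pictures matched to about 1 pixel.
- **Start lever:** I pushed it to its end stop, with a brief 51 N reading on the fingertips. That is under the 120 N wrist limit and came from the fingers, not the gripper body. Finding the tip in both cameras gave a swing of about 0.93 rad from its start.
- **Jar and scoop:** I judged these by eye only; they looked unmoved in the last side picture.

No check failed. The camera fits had errors of 1–2 pixels (about 3–5 mm), which is within the tolerances. I saw no grip slack and no knock to the tray or follower during the run.

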